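# Unclip the gauge case and load the setting master into the comparator

## Task

Flip both orange-tabbed bale clips fully off the transport case while its lid stays on, then lift the lid off and lay it flat, handle up, in the middle of the green mat. Lift the setting master out by its blue rib, set it down flat on the bare granite and let go, then take it again by its yellow tail and slide it head first into the comparator's tunnel, flat on the bed and fully home against the brass stop. Drop nothing, and leave the jar, spanner and V-block where they are.

Things in the scene. Friction and masses are not known exactly. Their poses are not given: they have to be found in the camera images.
- case: Low grey transport case, fixed, 160 (x) x 220 (y) x 60 mm high, walls 6 mm; origin under its centre on the granite. Inside, dark blue foam, top 38 mm above the granite, with a pocket 42 (x) x 136 (y) x 18 mm deep in the middle: there lies the setting master, bar flush with the foam, head towards the case's +y.
- clip_a (a joint): Sprung over-centre clip on the case's +y edge, 50 mm wide. Rad: 0 shut, hooked over the lid's edge; 1.9 flipped fully off. Hinge along the case's x at case y = +118 mm, 50 mm above the granite. Below 0.5 rad it springs shut again, beyond that it snaps fully off. 3 to 6 N outward (away from the case) near the tab's top flips it. Off, it hangs out to case y = 175 mm.
- clip_b (a joint): The same clip on the case's -y edge (hinge at case y = -118 mm); same values; it flips off towards the case's -y.
- clip_a_tab (a point): Point on the inner face of clip_a's orange tab, 97 mm above the granite when shut (the tab ends at 105 mm); moves with the clip. The lid's handle ends 75 mm inboard of it, so shut fingers fit between them, over the lid, whose top is 68 mm above the granite. Push high on the tab: low down the hook rises under the finger.
- clip_b_tab (a point): The same point on clip_b.
- lid_grip (a point): Middle of the black bar handle of the loose grey lid (plate 160 x 220 x 8 mm, 0.2 to 0.45 kg, 5 mm deep locating lip under it, loose in the case). Bar 80 mm along the lid's y, 14 mm wide, top 38 mm above the plate's underside, 18 mm gap under it. This point: 90 mm above the granite on the case, 38 mm when the lid lies on the mat. Axes as the case's when shut.
- mat: Green rubber mat fixed on the granite, 200 (x) x 260 (y) x 3 mm; origin under its centre. It lies on the robot's left or right, the comparator on the other side.
- master_mid (a point): Centre of the setting master's aluminium bar, half-way up. Bar 130 (x) x 36 (y) x 18 mm (z), 0.17 to 0.32 kg, balanced here. On top a blue rib 30 (x) x 12 (y) x 18 mm high, its middle 5 mm towards the head (+x) from here. The yellow end (-x) is the tail, to be held across y when loading; a round brass target marks the head end (+x).
- master_head (a point): Middle of the head end face of the setting master (65 mm along its +x from master_mid).
- comparator: Fixed bench comparator, origin on the granite under the middle of its tunnel, which opens to its -x (towards the robot); the master goes in along +x. Steel bed 8 mm high, 100 mm wide, from x = -40 mm. Tunnel x = -40 to 40 mm: white walls, inner faces y = +-25 mm; clear roof, yellow front edge, 52 to 60 mm above the granite. Brass stop at x = 40 mm; dial column behind, 122 mm high.
- seat (a point): Where the middle of the master's underside lies when fully home: on the bed, 8 mm above the granite, at comparator x = -25 mm, head against the stop; 50 mm of the tail then sticks out in front. Axes as the comparator's.
- jar_mid (a point): Amber glass jar with white cap, 52 mm across, 65 mm high, standing beyond the case to the left; point at half height. Bystander.
- spanner_grip (a point): Steel spanner, 150 mm long, lying beyond the case; point on its handle. Bystander.
- vblock_mid (a point): Steel V-block 50 x 45 x 38 mm, beyond the case to the right; point at half height. Bystander.

How it is judged:
By the outcome, as a careful person would: the job done as asked, in the order asked, and still so for the second after the job is handed in, with the robot touching nothing.
It also fails if it takes over 72 s, if anything falls off the work surface, if the arm or the gripper's body presses on something with over 40 N, if the wrist force passes 120 N, or if a joint passes its speed limit or range.

## Robot

A 6-joint arm with a two-finger parallel gripper is mounted at the origin on the work surface. World frame = base frame: x ahead of the robot, y to its left, z up, the work surface at z = 0. Lengths are in m, angles in rad, forces in N, time in s.
With the tool pointing down it reaches from about 0.225 to 0.875 m from the base axis. Payload 3.4 kg.
Tool frame: the origin (TCP) lies at the very end of the fingers, on their centre line; the grasp point (between the pads) lies behind it (manip.tcp_to_grasp is the z of the grasp point in the tool frame, in m); z points along the fingers, y is the direction in which the jaws open and shut (so a half turn about z gives the same grasp; the last joint's range is limited). The gripper opens to 85 mm and grips with 20 to 120 N. Pads are 22 mm wide; open, the fingers measure 114 mm over their backs; the gripper's body (76 mm by 85 mm) begins 54 mm behind the grasp point. The pads swing forward as they close: fully open they stand 13 mm farther back than shut.
Start: joints at [1.226, 0.276, 1.505, -0, 1.361, -0.121], TCP at [0.128, 0.561, 0.231] pointing down, gripper open.
Joint ranges: [-2.89, 2.89], [-0.75, 2.08], [0.22, 2.7], [-1.18, 4.32], [0.11, 2.71], [-2.7, 2.7]. Speed limits (rad/s): [2.57, 2.57, 3.14, 3.14, 3.14, 3.14].

## Interface

Orientations are given as a unit quaternion [w, x, y, z].
In Python, from rig import manip, eyes gives the robot as it stands.
- The arm moves only by the tool servo_tool, never from a script. Its argument "increments" is a list of rows, each an object with "slide": the shift along the tool's x, y, z in m, a list of three; "spin": the turn about the tool's z in degrees. A call has 1 to 8 rows; each row shifts and turns the commanded pose from where the row before left it, along the tool's axes as they then stand; what a row does not reach is not made up. A row lasts 1/10 s, in which the tool goes at most 50 mm and 8.59 degrees, less where a joint would pass 70% of its speed; a pose out of reach is approached as far as the arm can. A call is refused whole if a number of a shift passes 0.05 or a number of a turn 8.59, either way. A call with a gripper value outside its range is refused whole. "hand" is the opening, from 0 (shut) to 1 (fully open), set as the call begins (left out, the last holds). The fingers move at their own pace and stop on an object; "newtons" is the grip in N (left out, the last holds). Time passes only in rows, so rows that do not move let the fingers close. It gives the time, the measured TCP pose, the force and the opening at its end, in the units of the state.
- manip.get_state(): the state, without advancing time (a new reading comes with each control period).
- eyes.get_image(name): name is "side" or "top"; returns the picture (480x640x3 uint8, blue, green, red); there is no depth.
- eyes.calibration(name): a dict with "fx", "fy", "cx", "cy" (pixels), "rvec" (rotation vector, rad) and "tvec" (3), from world to camera coordinates, as OpenCV has them. Camera axes: x right, y down, z forward; pixel columns grow to the right and rows downward; lengths in m; the calibration is good to about 2 mm. A picture is of the moment at which its call begins. calibration takes no time and is no camera call.
- manip.sign_off(): hands the job in, once; it reports no verdict.
The state is a dict: "clock": time; "qpos": joint angles; "qd": joint speeds; "effort": joint torques, N m; "position": TCP position; "ee_rot": TCP orientation; "contact_force": force on the tool from outside, world axes, zero at the start; "moment": the same for the moment, N m; "width": finger opening in m.
Only numpy, scipy, OpenCV 4.12 (cv2) and the standard library are available. Lean on these libraries where they do the work, as an engineer would, in place of code of your own. Each camera call takes 0.05 s, during which the arm holds its last target.

## Working session

There is one attempt and no reset: what is moved stays moved. The work goes in short steps, Python scripts to look and compute and a tool call to move; the robot and the scene stay as the last step left them, time stands still between calls to the robot, and variables do not carry over. Pictures are saved under pics/ and viewed, and the job is handed in when it is done.

Besides the shell and the picture viewer there is one more tool, called after "Request:" as a command line: name --argument value ..., lists and objects as JSON in quotes. servo_tool: Moves the arm, as the interface text tells. Its arguments: {"type":"object","properties":{"increments":{"type":"array","items":{"type":"object","properties":{"slide":{"type":"array","items":{"type":"number"}},"spin":{"type":"number"}}}},"hand":{"type":"number"},"newtons":{"type":"number"}},"required":["increments"]}

```bash
ls; mkdir -p pics; python3 - <<'E'
from rig import manip, eyes
import cv2
print(manip.get_state()); print(manip.tcp_to_grasp)
for n in("side","top"):
    c=eyes.calibration(n);print(n,c)
    cv2.imwrite(f"pics/{n}0.png",eyes.get_image(n))
E
```

```text
pics
{'clock': 0.0, 'qpos': array([ 1.22603173e+00,  2.76559310e-01,  1.50616588e+00, -1.85118887e-05,
        1.36066725e+00, -1.20967043e-01]), 'qd': array([ 0.00078277,  0.00040423, -0.00014212,  0.00115038, -0.00109756,
        0.00130335]), 'effort': array([ 8.94241348e-04, -4.16767108e+01, -2.45797884e+01, -4.32629968e-04,
        1.10322985e-02, -5.63693263e-06]), 'position': array([0.1274223 , 0.56015228, 0.230447  ]), 'ee_rot': array([-1.98858760e-04,  1.11663431e-01,  9.93745676e-01, -8.77690656e-04]), 'contact_force': array([-0.41371174,  0.23214656, -0.08993245]), 'moment': array([0.01113219, 0.02026396, 0.00706952]), 'width': 0.08523184906807126}
-0.0187
side {'fx': 509.8893414186055, 'fy': 509.8893414186055, 'cx': 324.33686697291023, 'cy': 242.94283696661165, 'rvec': array([ 0.49560716, -2.74130974,  1.11207732]), 'tvec': array([0.62019585, 0.23330684, 1.10211698])}
top {'fx': 541.2541910807078, 'fy': 541.2541910807078, 'cx': 321.599178607703, 'cy': 228.07671599244782, 'rvec': array([ 2.21542458, -2.17127115,  0.08997693]), 'tvec': array([-0.0210257 ,  0.66775145,  1.38044884])}
```

View pics/side0.png

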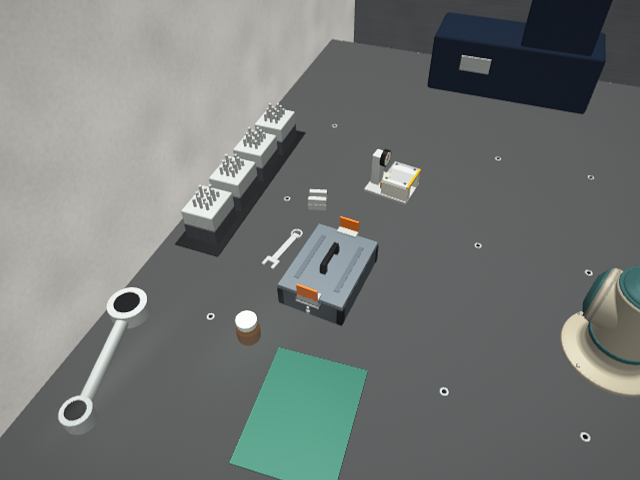

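View pics/top0.png

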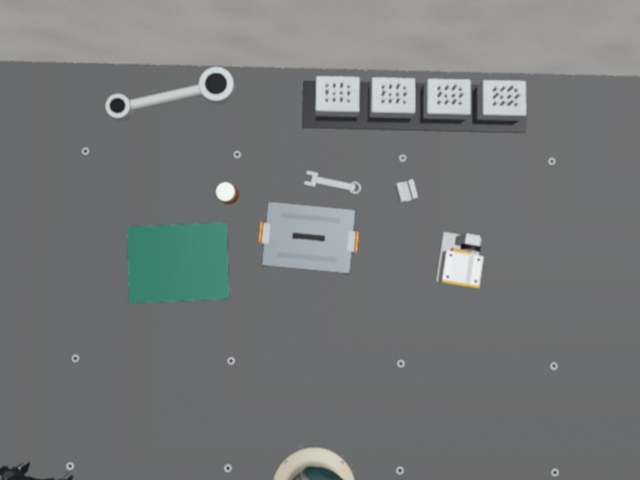

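Both views show the case in the middle with the mat to its left (top ~(179,262)) and the comparator to its right (top ~(463,265)). The jar is at top (227,192), the spanner at (333,184) and the V-block at (407,190). Next I'll measure them.

```bash
cat > h.py <<'E'
import numpy as np, cv2
from rig import manip, eyes
C={n:eyes.calibration(n) for n in("side","top")}
def K(n):
    c=C[n];return np.array([[c["fx"],0,c["cx"]],[0,c["fy"],c["cy"]],[0,0,1.]])
def P(n):
    R=cv2.Rodrigues(C[n]["rvec"])[0];return K(n)@np.c_[R,C[n]["tvec"]]
def ray(n,px):
    R=cv2.Rodrigues(C[n]["rvec"])[0];o=-R.T@C[n]["tvec"]
    d=R.T@np.linalg.inv(K(n))@np.array([px[0],px[1],1.]);return o,d
def plane(n,px,z):
    o,d=ray(n,px);return o+d*(z-o[2])/d[2]
def tri(ps,pt):
    X=cv2.triangulatePoints(P("side"),P("top"),np.array(ps,float).reshape(2,1),np.array(pt,float).reshape(2,1)).ravel();return X[:3]/X[3]
def proj(n,X):
    x=P(n)@np.r_[X,1];return x[:2]/x[2]
def blobs(img,lo,hi,amin=15):
    m=cv2.inRange(cv2.cvtColor(img,cv2.COLOR_BGR2HSV),np.array(lo),np.array(hi))
    k,l,s,c=cv2.connectedComponentsWithStats(m);out=[]
    for i in range(1,k):
        if s[i,4]>=amin:
            cn=max(cv2.findContours((l==i).astype(np.uint8),0,2)[0],key=cv2.contourArea)
            out.append((s[i,4],c[i].round(1),cn))
    return sorted(out,key=lambda t:-t[0])
def crop(img,x0,y0,x1,y1,name,f=6):
    cv2.imwrite(f"pics/{name}.png",cv2.resize(img[y0:y1,x0:x1],None,fx=f,fy=f,interpolation=cv2.INTER_CUBIC))
def st():
    s=manip.get_state();print("t",round(s["clock"],2),"pos",s["position"].round(4),"F",s["contact_force"].round(1),"w",round(s["width"],4));return s
E
python3 - <<'E'
from h import *
I={n:cv2.imread(f"pics/{n}0.png") for n in C}
for n in C:
    for nm,lo,hi in(("green",(70,80,40),(90,255,255)),("orange",(5,150,120),(17,255,255)),("yellow",(18,120,120),(32,255,255))):
        for a,c,cn in blobs(I[n],lo,hi)[:4]:
            r=cv2.minAreaRect(cn);print(n,nm,a,c,[np.round(v,1) for v in r])
            if nm=="green":
                b=cv2.boxPoints(r);q=cv2.approxPolyDP(cn,8,True).reshape(-1,2)
                for p in q: print("   ",p,plane(n,p,.003).round(4))
                print("  ctr",plane(n,c,.003).round(4))
crop(I["top"],250,195,370,280,"t_case");crop(I["side"],270,205,390,330,"s_case",5)
crop(I["top"],425,220,500,300,"t_cmp",7);crop(I["side"],355,140,430,210,"s_cmp",8)
E
```

```text
side green 12470 [300.7 418.3] [array([297.8, 417.5]), array([109. , 128.5]), np.float64(15.4)]
    [279 347] [0.6767 0.2432 0.003 ]
    [229 463] [0.6608 0.5027 0.003 ]
    [279 479] [0.5629 0.4963 0.003 ]
    [337 479] [0.4651 0.4597 0.003 ]
    [367 370] [0.4802 0.2302 0.003 ]
  ctr [0.5701 0.3769 0.003 ]
side green 565 [631.2 284.4] [array([629., 287.]), array([42., 20.]), np.float64(90.0)]
    [635 266] [-0.0571 -0.2798  0.003 ]
    [619 282] [-0.0188 -0.2105  0.003 ]
    [639 308] [-0.0601 -0.1426  0.003 ]
  ctr [-0.046  -0.2126  0.003 ]
side green 245 [594.5 289. ] [array([594.9, 287.6]), array([ 7.3, 50.2]), np.float64(31.2)]
    [611 268] [-0.0014 -0.2521  0.003 ]
    [585 311] [ 0.0561 -0.0904  0.003 ]
  ctr [ 0.0362 -0.167   0.003 ]
side green 73 [615.1 356.6] [array([615. , 356.6]), array([30.9,  4.6]), np.float64(24.4)]
    [601 350] [0.0218 0.0078 0.003 ]
    [629 363] [-0.0334  0.0212  0.003 ]
  ctr [-0.0063  0.0148  0.003 ]
side orange 197 [306.5 292. ] [array([306.5, 291.9]), array([23.4,  9.1]), np.float64(20.6)]
side orange 194 [349.1 223.4] [array([349. , 223.4]),
[... 610 characters left out ...]
18 [311.1 471.6] [array([311.4, 471.6]), array([4.2, 6.1]), np.float64(33.7)]
    [313 469] [0.0529 0.002  0.003 ]
  ctr [0.0464 0.0067 0.003 ]
top green 18 [323.6 474.2] [array([323.8, 473.8]), array([3.8, 9.8]), np.float64(18.4)]
    [325 469] [ 0.0534 -0.0286  0.003 ]
    [324 479] [ 0.0285 -0.0266  0.003 ]
  ctr [ 0.0404 -0.0253  0.003 ]
top orange 35 [260.1 232.1] [array([260.2, 231.5]), array([ 2. , 19.1]), np.float64(6.3)]
top orange 33 [356.2 240.6] [array([356.3, 240.5]), array([ 1.7, 19.1]), np.float64(5.2)]
top yellow 65 [460.8 284. ] [array([460.1, 283.7]), array([36.5,  2. ]), np.float64(9.5)]
top yellow 18 [458.2 249.8] [array([458., 250.]), array([ 2., 12.]), np.float64(90.0)]
```

View pics/t_case.png

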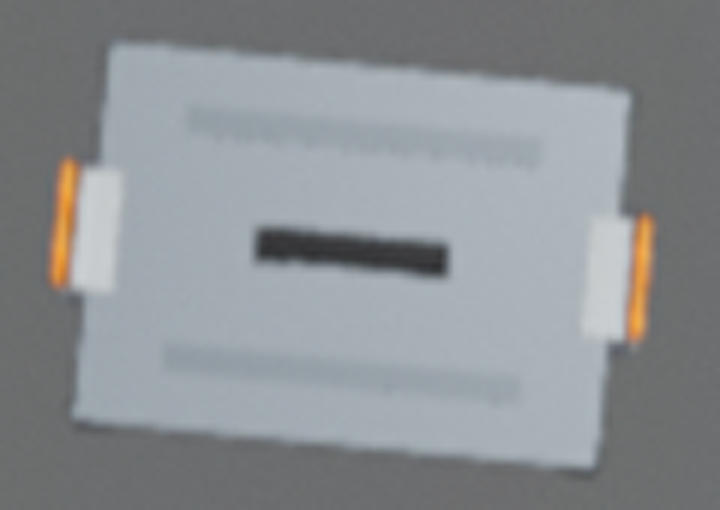

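View pics/s_case.png

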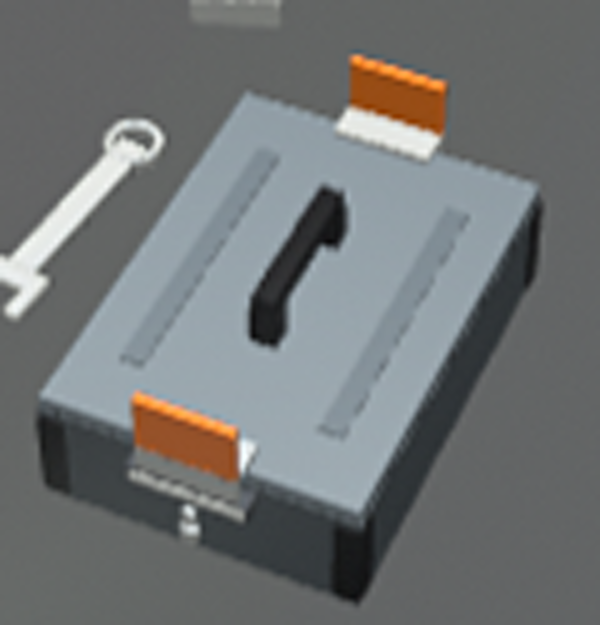

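View pics/t_cmp.png

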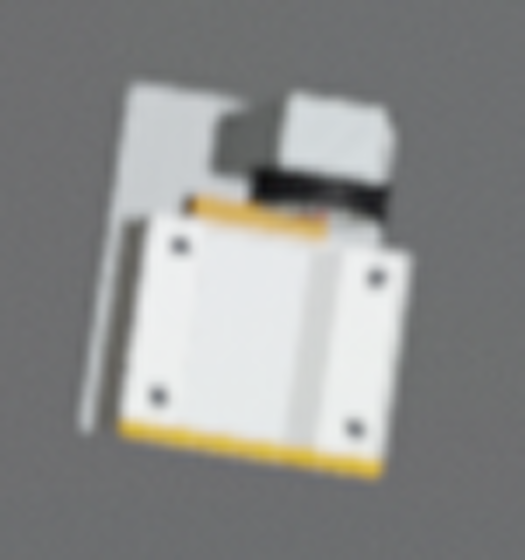

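View pics/s_cmp.png

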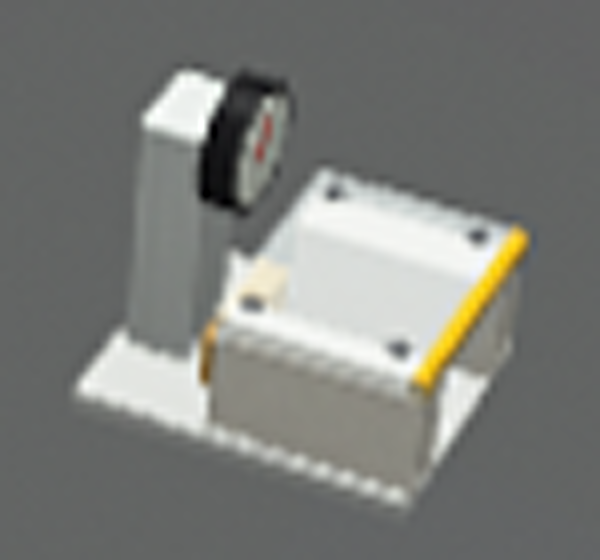

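```bash
python3 - <<'E'
from h import *
t=lambda x,y:(250+x/6-.42,195+y/6-.42); s=lambda x,y:(270+x/5-.4,205+y/5-.4)
L=[plane("top",t(*p),.068)[:2] for p in((110,42),(630,90),(597,468),(73,418))]
print("lid corners top",np.round(L,4),"ctr",np.mean(L,0).round(4))
Ls=[plane("side",s(*p),.068)[:2] for p in((40,398),(248,92),(541,188),(362,524))]
print("side",np.round(Ls,4),np.mean(Ls,0).round(4))
for Q in(np.array(L),np.array(Ls)): print("len",[np.linalg.norm(Q[i]-Q[i-1]).round(4) for i in range(4)])
# corners triangulated: top-left(t)=far left ; 
for a,b in(((40,398),(110,42)),((248,92),(630,90)),((541,188),(597,468)),((362,524),(73,418))): print("tri corner",tri(s(*a),t(*b)).round(4))
# y axis of case: right->left edges
for Q in(np.array(L),): 
    v=(Q[0]-Q[1])+(Q[3]-Q[2]);print("yaw y-axis rel world y",np.degrees(np.arctan2(-v[0],v[1])))
    v=(Q[0]-Q[3])+(Q[1]-Q[2]);print("yaw x",np.degrees(np.arctan2(v[1],v[0])))
Q=np.array(Ls);v=(Q[0]-Q[1])+(Q[3]-Q[2]);print("side yaw",np.degrees(np.arctan2(-v[0],v[1])));v=(Q[0]-Q[3])+(Q[1]-Q[2]);print(np.degrees(np.arctan2(v[1],v[0])))
# tabs: top edges corners. left tab A: top crop top-edge ends outer
print("tabA topedge",tri(s(134,396),t(69,160)).round(4),tri(s(239,432),t(56,287)).round(4))
print("tabB topedge",tri(s(351,56),t(648,216)).round(4),tri(s(446,85),t(634,340)).round(4))
# handle top ends center
print("handle",tri(s(331,190),t(447,258)).round(4),tri(s(268,298),t(257,246)).round(4))
# comparator
c=lambda x,y:(425+x/7-.43,220+y/7-.43); d=lambda x,y:(355+x/8-.44,140+y/8-.44)
pt=[(150,213),(412,255),(380,475),(120,432)]
R=np.array([plane("top",c(*p),.06)[:2] for p in pt]);print("roof",R.round(4),R.mean(0).round(4))
v=(R[0]-R[3])+(R[1]-R[2]);print("cmp yaw",np.degrees(np.arctan2(v[1],v[0])));v=(R[0]-R[1])+(R[3]-R[2]);print(np.degrees(np.arctan2(-v[0],v[1])))
ps=[(222,322),(322,170),(525,232),(423,385)]
RS=np.array([plane("side",d(*p),.06)[:2] for p in ps]);print("roof side",RS.round(4),RS.mean(0).round(4))
v=(RS[0]-RS[3])+(RS[1]-RS[2]);print("yaw",np.degrees(np.arctan2(v[1],v[0])))
for a,b in zip(ps,pt): print(tri(d(*a),c(*b)).round(4))
print("screws",[ (plane("top",c(*p),.06)[:2]).round(4) for p in((180,245),(377,278),(355,430),(158,397))],[ (plane("side",d(*p),.06)[:2]).round(4) for p in((253,303),(336,192),(478,237),(400,348))])
E
```

```text
lid corners top [[ 0.7289  0.1293]
 [ 0.7133 -0.0891]
 [ 0.555  -0.0778]
 [ 0.5715  0.1405]] ctr [0.6422 0.0257]
side [[ 0.7261  0.13  ]
 [ 0.71   -0.0896]
 [ 0.5518 -0.0756]
 [ 0.5665  0.1459]] [0.6386 0.0277]
len [np.float64(0.1578), np.float64(0.2189), np.float64(0.1587), np.float64(0.2189)]
len [np.float64(0.1604), np.float64(0.2202), np.float64(0.1589), np.float64(0.2221)]
tri corner [0.728  0.129  0.0663]
tri corner [ 0.7119 -0.0896  0.0677]
tri corner [ 0.5538 -0.0783  0.0649]
tri corner [0.57   0.1408 0.0601]
yaw y-axis rel world y -4.200999364014235
yaw x -4.077343218048477
side yaw -3.9941143853852097
-5.385990035501033
tabA topedge [0.675  0.1411 0.1036] [0.6238 0.1451 0.1054]
tabB topedge [ 0.6577 -0.0946  0.1052] [ 0.6071 -0.0895  0.1066]
handle [ 0.6391 -0.0134  0.0956] [0.6419 0.0642 0.0994]
roof [[ 0.6165 -0.3223]
 [ 0.6033 -0.4172]
 [ 0.524  -0.4056]
 [ 0.5376 -0.3118]] [ 0.5704 -0.3642]
cmp yaw -7.961366137473603
-8.094114392430821
roof side [[ 0.6109 -0.3214]
 [ 0.6012 -0.4183]
 [ 0.5237 -0.4076]
 [ 0.5368 -0.312 ]] [ 0.5681 -0.3648]
yaw -7.494559955430984
[ 0.6142 -0.3234  0.0577]
[ 0.6022 -0.4173  0.0605]
[ 0.5237 -0.4051  0.0618]
[ 0.5372 -0.3119  0.06  ]
screws [array([ 0.6052, -0.3332]), array([ 0.5947, -0.4045]), array([ 0.54  , -0.3966]), array([ 0.5504, -0.3254])] [array([ 0.6036, -0.3353]), array([ 0.593 , -0.4073]), array([ 0.5387, -0.399 ]), array([ 0.5491, -0.3288])]
```

The crops give consistent results:
- **Case:** centre (0.641, 0.026), yaw −4.2°. The lid measures 158×219 mm, with the tabs at case y ±117 mm and tops at 105 mm.
- **Comparator:** origin about (0.5695, −0.364), yaw −8°, roof at 60 mm.
- **Mat:** centre about (0.572, 0.366).

All of these match the given sizes. I'll start with the wrist turn.

Request:
servo_tool --increments '[{"spin": 8.14},{"spin": 8.14},{"spin": 8.14},{"spin": 8.14},{"spin": 8.14},{"spin": 8.14},{"spin": 8.14},{"spin": 8.14}]' --hand 0 --newtons 60

```text
$.increments[0]: bad value
```

Request:
servo_tool --increments '[{"spin": 8.14},{"spin": 8.14},{}]'

```text
$.increments[0]: bad value
```

```bash
cat >> h.py <<'E'
CC=np.array([.641,.0262]);CY=-4.2
MC=np.array([.5695,-.3643]);MY=-8.0
def loc(c,yaw,x,y):
    a=np.radians(yaw);return c+np.array([[np.cos(a),-np.sin(a)],[np.sin(a),np.cos(a)]])@np.array([x,y])
def yaw(s):
    w,x,y,z=s["ee_rot"];return np.degrees(np.arctan2(2*(x*y+w*z),1-2*(y*y+z*z)))
def go(xy,z=None,psi=None):
    s=manip.get_state();p=s["position"];a=np.radians(yaw(s))
    d=np.array(xy)-p[:2];tx=d@[np.cos(a),np.sin(a)];ty=d@[np.sin(a),-np.cos(a)]
    print("clock %.2f yaw %.2f q6 %.2f pos %s F %s w %.4f | slide x %.4f y %.4f z %s spin %s"%(s["clock"],yaw(s),s["qpos"][5],p.round(4),s["contact_force"].round(1),s["width"],tx,ty,"" if z is None else round(p[2]-z,4),"" if psi is None else round((yaw(s)-psi+180)%360-180,2)))
E
python3 -c "
from h import *
go(loc(CC,CY,0,.078),.09,85.8)"
```

```text
clock 0.10 yaw 167.18 q6 -0.12 pos [0.1275 0.5602 0.2305] F [ 0.1  0.4 -1. ] w 0.0853 | slide x -0.6076 y -0.3296 z 0.1405 spin 81.38
```

Each row needs a slide, so I'll add one.

Request:
servo_tool --increments '[{"slide": [0,0,0],"spin": 8.14},{"slide": [0,0,0],"spin": 8.14},{"slide": [0,0,0],"spin": 8.14},{"slide": [0,0,0],"spin": 8.14},{"slide": [0,0,0],"spin": 8.14},{"slide": [0,0,0],"spin": 8.14},{"slide": [0,0,0],"spin": 8.14},{"slide": [0,0,0],"spin": 8.14}]' --hand 0 --newtons 60

```text
clock: 0.9
position: [0.1275, 0.5603, 0.2308]
ee_rot: [0.0, 0.631, 0.776, -0.001]
contact_force: [0.0, 0.7, 0.0]
width: 0.0001
```

Request:
servo_tool --increments '[{"slide": [0,0,0],"spin": 8.14},{"slide": [0,0,0],"spin": 8.14},{"slide": [0,0,0],"spin": 0}]'

```text
clock: 1.2
position: [0.1275, 0.5604, 0.2308]
ee_rot: [0.0, 0.733, 0.681, -0.0]
contact_force: [1.1, 0.0, 0.4]
width: -0.0001
```

```bash
python3 -c "
from h import *
go(loc(CC,CY,0,.078),.09,85.8)"
```

```text
clock 1.20 yaw 85.79 q6 1.30 pos [0.1275 0.5604 0.2308] F [1.1 0.  0.4] w -0.0001 | slide x -0.4171 y 0.5513 z 0.1408 spin -0.01
```

Request:
servo_tool --increments '[{"slide": [-0.026,0.0345,0]},{"slide": [-0.026,0.0345,0]},{"slide": [-0.026,0.0345,0]},{"slide": [-0.026,0.0345,0]},{"slide": [-0.026,0.0345,0]},{"slide": [-0.026,0.0345,0]},{"slide": [-0.026,0.0345,0]},{"slide": [-0.026,0.0345,0]}]'

```text
$.increments[0]: bad value
```

Request:
servo_tool --increments '[{"slide": [-0.026,0.0345,0]},{"slide": [-0.026,0.0345,0]},{"slide": [-0.026,0.0345,0]},{"slide": [-0.026,0.0345,0]},{"slide": [-0.026,0.0345,0]},{"slide": [-0.026,0.0345,0]},{"slide": [-0.026,0.0345,0]},{"slide": [0,0,0]}]'

```text
$.increments[0]: bad value
```

```bash
python3 -c "
from h import *
go(loc(CC,CY,0,.078),.09,85.8)"
```

```text
clock 1.20 yaw 85.79 q6 1.30 pos [0.1275 0.5604 0.2308] F [1.1 0.  0.4] w -0.0001 | slide x -0.4171 y 0.5513 z 0.1408 spin -0.01
```

Each row needs both keys.

Request:
servo_tool --increments '[{"slide": [-0.026,0.0345,0],"spin": 0},{"slide": [-0.026,0.0345,0],"spin": 0},{"slide": [-0.026,0.0345,0],"spin": 0},{"slide": [-0.026,0.0345,0],"spin": 0},{"slide": [-0.026,0.0345,0],"spin": 0},{"slide": [-0.026,0.0345,0],"spin": 0},{"slide": [-0.026,0.0345,0],"spin": 0},{"slide": [-0.026,0.0345,0],"spin": 0}]'

```text
clock: 2.0
position: [0.3885, 0.3315, 0.2312]
ee_rot: [-0.0, 0.731, 0.682, 0.0]
contact_force: [0.3, 1.0, -0.1]
width: -0.0002
```

Request:
servo_tool --increments '[{"slide": [-0.026,0.0345,0],"spin": 0},{"slide": [-0.026,0.0345,0],"spin": 0},{"slide": [-0.026,0.0345,0],"spin": 0},{"slide": [-0.026,0.0345,0],"spin": 0},{"slide": [-0.026,0.0345,0],"spin": 0},{"slide": [-0.026,0.0345,0],"spin": 0},{"slide": [-0.026,0.0345,0],"spin": 0},{"slide": [0,0,0],"spin": 0}]'

```text
clock: 2.8
position: [0.6191, 0.1294, 0.2301]
ee_rot: [0.001, 0.733, 0.68, -0.0]
contact_force: [-0.8, 0.3, 0.4]
width: -0.0001
```

```bash
python3 -c "
from h import *
go(loc(CC,CY,0,.078),.09,85.8)"
```

```text
clock 2.80 yaw 85.69 q6 0.17 pos [0.6191 0.1294 0.2301] F [-0.8  0.3  0.4] w -0.0001 | slide x -0.0233 y 0.0295 z 0.1401 spin -0.11
```

Request:
servo_tool --increments '[{"slide": [-0.0233,0.0295,0],"spin": 0},{"slide": [0,0,0.03],"spin": 0},{"slide": [0,0,0.03],"spin": 0},{"slide": [0,0,0.03],"spin": 0},{"slide": [0,0,0.03],"spin": 0},{"slide": [0,0,0.016],"spin": 0},{"slide": [0,0,0],"spin": 0}]'

```text
clock: 3.5
position: [0.6398, 0.1087, 0.0921]
ee_rot: [-0.002, 0.732, 0.682, -0.003]
contact_force: [-0.1, 0.2, -0.2]
width: 0.0001
```

```bash
python3 - <<'E'
from h import *
go(loc(CC,CY,0,.104),.09,85.8)
i=eyes.get_image("side");crop(i,260,170,400,330,"s1",4)
E
```

```text
clock 3.50 yaw 85.93 q6 0.13 pos [0.6398 0.1087 0.0921] F [-0.1  0.2 -0.2] w 0.0001 | slide x 0.0218 y 0.0073 z 0.0021 spin 0.13
```

View pics/s1.png

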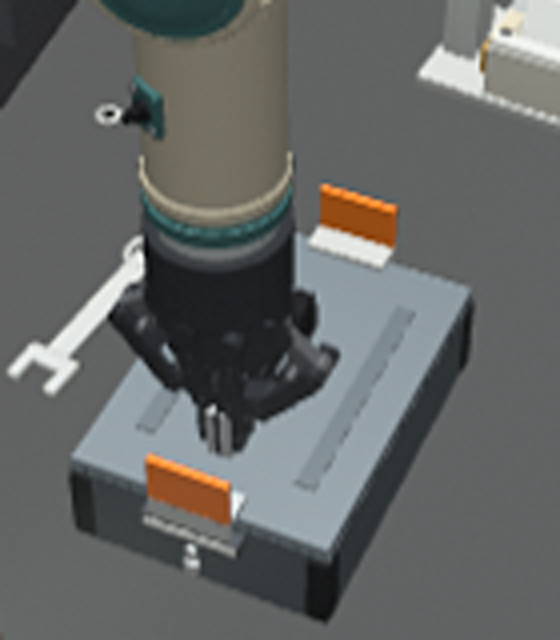

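The shut fingers (~(220,430) in the crop) are over the lid, inboard of the left tab. I'll push outward.

Request:
servo_tool --increments '[{"slide": [0.008,0.0035,0],"spin": 0},{"slide": [0.008,0.0035,0],"spin": 0},{"slide": [0.006,0,0],"spin": 0},{"slide": [0.006,0,0],"spin": 0},{"slide": [0.006,0,0],"spin": 0},{"slide": [0.006,0,0],"spin": 0},{"slide": [0.006,0,0],"spin": 0},{"slide": [0.006,0,0],"spin": 0}]'

```text
clock: 4.35
position: [0.6527, 0.1607, 0.0949]
ee_rot: [-0.001, 0.733, 0.681, -0.0]
contact_force: [-0.0, 0.1, -0.1]
width: -0.0002
```

```bash
python3 - <<'E'
from h import *
go(loc(CC,CY,0,.104),.09,85.8)
i=eyes.get_image("side");crop(i,260,170,400,330,"s2",4)
E
```

```text
clock 4.35 yaw 85.77 q6 0.21 pos [0.6527 0.1607 0.0949] F [-0.   0.1 -0.1] w -0.0002 | slide x -0.0310 y -0.0018 z 0.0049 spin -0.03
```

View pics/s2.png

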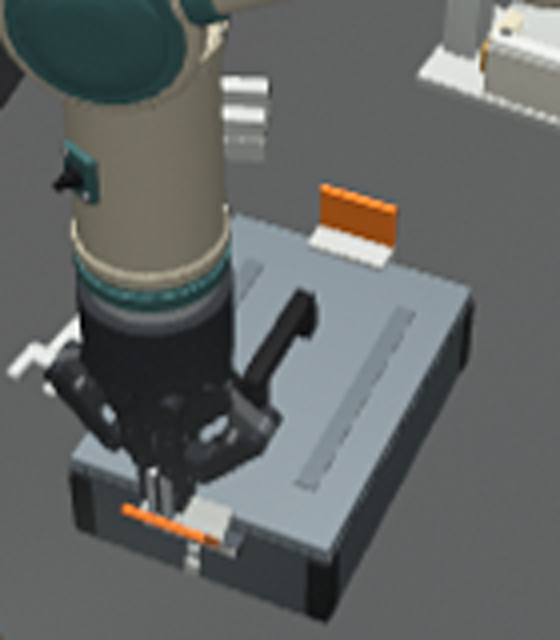

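Clip A has flipped: its tab now lies outward at crop (170,525) and the force is back to zero. I'll rise and cross over to clip B.

Request:
servo_tool --increments '[{"slide": [0,0,-0.03],"spin": 0},{"slide": [0,0,-0.03],"spin": 0},{"slide": [-0.04,0,-0.005],"spin": 0},{"slide": [-0.04,0,0],"spin": 0},{"slide": [-0.04,0,0],"spin": 0},{"slide": [-0.04,0,0],"spin": 0},{"slide": [-0.04,0,0],"spin": 0},{"slide": [-0.012,0,0],"spin": 0}]'

```text
clock: 5.2
position: [0.6374, -0.055, 0.1602]
ee_rot: [0.0, 0.734, 0.679, -0.0]
contact_force: [0.9, -0.1, 0.4]
width: 0.0002
```

Request:
servo_tool --increments '[{"slide": [0,0,0.03],"spin": 0},{"slide": [0,0,0.03],"spin": 0},{"slide": [0,0,0],"spin": 0}]'

```text
clock: 5.5
position: [0.6345, -0.0504, 0.0961]
ee_rot: [-0.004, 0.733, 0.68, -0.002]
contact_force: [-0.2, 0.9, 0.0]
width: -0.0001
```

```bash
python3 - <<'E'
from h import *
go(loc(CC,CY,0,-.104),.092,85.8)
i=eyes.get_image("side");crop(i,260,170,400,330,"s3",4)
E
```

```text
clock 5.50 yaw 85.76 q6 -0.12 pos [ 0.6345 -0.0504  0.0961] F [-0.2  0.9  0. ] w -0.0001 | slide x -0.0271 y 0.0009 z 0.0041 spin -0.04
```

View pics/s3.png

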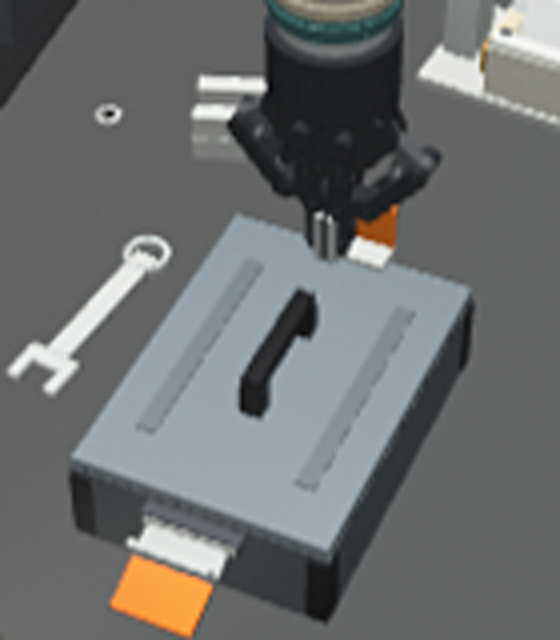

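Clip A hangs fully off (orange at crop (160,595)), and the fingers are just inboard of clip B. I'll push it outward.

Request:
servo_tool --increments '[{"slide": [-0.009,0,0.002],"spin": 0},{"slide": [-0.009,0,0.002],"spin": 0},{"slide": [-0.006,0,0],"spin": 0},{"slide": [-0.007,0,0],"spin": 0},{"slide": [-0.007,0,0],"spin": 0},{"slide": [-0.007,0,0],"spin": 0},{"slide": [-0.007,0,0],"spin": 0},{"slide": [-0.007,0,0],"spin": 0}]'

```text
clock: 6.35
position: [0.6333, -0.1118, 0.0962]
ee_rot: [0.0, 0.733, 0.681, -0.001]
contact_force: [-0.3, 0.5, 0.3]
width: 0.0
```

Request:
servo_tool --increments '[{"slide": [0,0,-0.03],"spin": 0},{"slide": [0,0,-0.03],"spin": 0},{"slide": [0.04,0,0],"spin": 0},{"slide": [0.04,0,0],"spin": 0},{"slide": [0.04,0,0],"spin": 0},{"slide": [0,0,0],"spin": 0}]' --hand 0.6

```text
clock: 6.95
position: [0.6424, 0.0128, 0.1565]
ee_rot: [-0.0, 0.731, 0.682, 0.001]
contact_force: [0.1, -0.8, 0.6]
width: 0.0513
```

```bash
python3 - <<'E'
from h import *
go(CC,.075,85.8)
i=eyes.get_image("side");crop(i,260,170,400,330,"s4",4)
i=eyes.get_image("top");cv2.imwrite("pics/t4.png",i)
E
```

```text
clock 6.95 yaw 86.03 q6 -0.02 pos [0.6424 0.0128 0.1565] F [ 0.1 -0.8  0.6] w 0.0513 | slide x 0.0133 y -0.0023 z 0.0815 spin 0.23
```

View pics/s4.png

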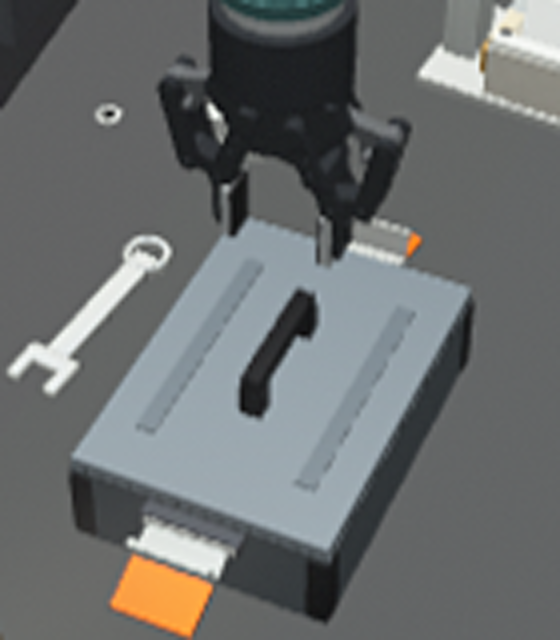

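View pics/t4.png

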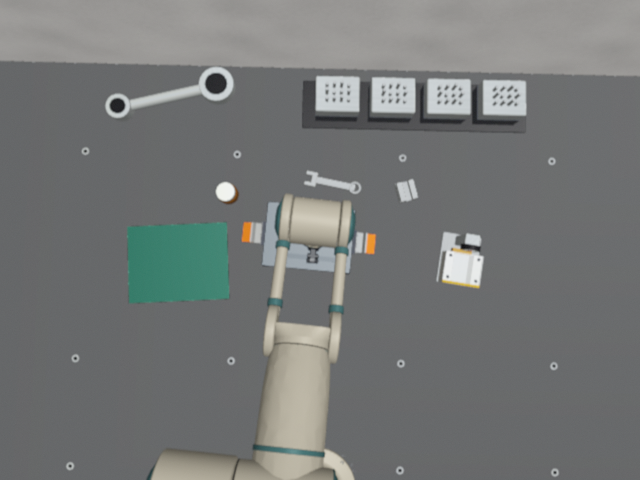

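Both clips hang out now (top view (247,232) and (370,243)). I'll grip the handle.

Request:
servo_tool --increments '[{"slide": [0.0133,-0.002,0.02],"spin": 0},{"slide": [0,0,0.03],"spin": 0},{"slide": [0,0,0.02],"spin": 0},{"slide": [0,0,0.01],"spin": 0},{"slide": [0,0,0],"spin": 0}]'

```text
clock: 7.55
position: [0.6405, 0.0209, 0.0748]
ee_rot: [-0.001, 0.733, 0.68, -0.001]
contact_force: [-0.4, -1.1, 0.3]
width: 0.0515
```

Request:
servo_tool --increments '[{"slide": [0,0,0],"spin": 0},{"slide": [0,0,0],"spin": 0},{"slide": [0,0,0],"spin": 0},{"slide": [0,0,0],"spin": 0},{"slide": [0,0,0],"spin": 0}]' --hand 0 --newtons 80

```text
clock: 8.05
position: [0.642, 0.0221, 0.0779]
ee_rot: [0.001, 0.733, 0.681, 0.001]
contact_force: [-1.5, -1.3, 6.2]
width: 0.0119
```

Request:
servo_tool --increments '[{"slide": [0,0,-0.005],"spin": 0},{"slide": [0,0,-0.01],"spin": 0},{"slide": [0,0,-0.015],"spin": 0},{"slide": [0,0,-0.02],"spin": 0},{"slide": [0,0,-0.02],"spin": 0},{"slide": [0,0,-0.02],"spin": 0},{"slide": [0,0,0],"spin": 0}]'

```text
clock: 8.75
position: [0.6435, 0.0224, 0.1697]
ee_rot: [0.002, 0.733, 0.681, 0.002]
contact_force: [0.4, 1.0, -2.4]
width: 0.0122
```

```bash
python3 - <<'E'
from h import *
go((.572,.366),.075,None)
i=eyes.get_image("side");crop(i,240,130,400,330,"s5",3)
E
```

```text
clock 8.75 yaw 85.79 q6 0.00 pos [0.6435 0.0224 0.1697] F [ 0.4  1.  -2.4] w 0.0122 | slide x 0.3374 y -0.0965 z 0.0947 spin
```

View pics/s5.png

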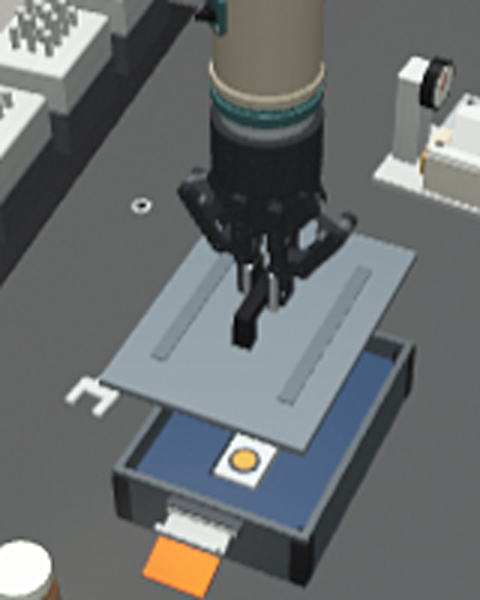

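The lid is lifted level and the case is open, showing the brass target end at crop (245,460). I'll align to the mat's yaw of +3.5° and carry the lid over.

Request:
servo_tool --increments '[{"slide": [0,0,-0.01],"spin": -3.85},{"slide": [0,0,0],"spin": -3.85},{"slide": [0,0,0],"spin": 0}]'

```text
clock: 9.1
position: [0.6406, 0.0225, 0.1749]
ee_rot: [-0.001, 0.685, 0.728, -0.001]
contact_force: [-0.4, 0.4, -1.5]
width: 0.012
```

```bash
python3 - <<'E'
from h import *
go((.5717,.3625),.021,93.5)
E
```

```text
clock 9.10 yaw 93.47 q6 -0.13 pos [0.6406 0.0225 0.1749] F [-0.4  0.4 -1.5] w 0.0120 | slide x 0.3435 y -0.0482 z 0.1539 spin -0.03
```

Request:
servo_tool --increments '[{"slide": [0.015,-0.004,0],"spin": 0},{"slide": [0.029,-0.004,0],"spin": 0},{"slide": [0.03,-0.004,0],"spin": 0},{"slide": [0.03,-0.004,0],"spin": 0},{"slide": [0.03,-0.004,0],"spin": 0},{"slide": [0.03,-0.004,0],"spin": 0},{"slide": [0.03,-0.004,0],"spin": 0},{"slide": [0.03,-0.004,0],"spin": 0}]'

```text
clock: 9.9
position: [0.5941, 0.2462, 0.1754]
ee_rot: [-0.001, 0.686, 0.728, -0.001]
contact_force: [0.5, -0.5, -2.4]
width: 0.0123
```

Request:
servo_tool --increments '[{"slide": [0.03,-0.004,0],"spin": 0},{"slide": [0.03,-0.004,0],"spin": 0},{"slide": [0.03,-0.004,0],"spin": 0},{"slide": [0.02,-0.003,0],"spin": 0},{"slide": [0.01,-0.001,0.02],"spin": 0},{"slide": [0,0,0.03],"spin": 0},{"slide": [0,0,0.03],"spin": 0},{"slide": [0,0,0],"spin": 0}]'

```text
clock: 10.7
position: [0.5684, 0.3614, 0.0911]
ee_rot: [-0.002, 0.685, 0.728, -0.005]
contact_force: [-2.2, -1.6, -3.7]
width: 0.0125
```

```bash
python3 - <<'E'
from h import *
go((.5717,.3625),.026,93.5)
E
```

```text
clock 10.70 yaw 93.47 q6 0.40 pos [0.5684 0.3614 0.0911] F [-2.2 -1.6 -3.7] w 0.0125 | slide x 0.0009 y 0.0034 z 0.0651 spin -0.03
```

Request:
servo_tool --increments '[{"slide": [0.001,0.003,0.025],"spin": 0},{"slide": [0,0,0.02],"spin": 0},{"slide": [0,0,0.01],"spin": 0},{"slide": [0,0,0],"spin": 0},{"slide": [0,0,0],"spin": 0}]'

```text
clock: 11.2
position: [0.5762, 0.3644, 0.0425]
ee_rot: [0.0, 0.685, 0.728, 0.001]
contact_force: [0.6, 1.0, -2.5]
width: 0.0123
```

```bash
python3 - <<'E'
from h import *
go((.5717,.3625),.026,93.5)
i=eyes.get_image("side");crop(i,200,290,420,480,"s6",3)
i=eyes.get_image("top");crop(i,80,170,300,330,"t6",3)
E
```

```text
clock 11.20 yaw 93.46 q6 0.40 pos [0.5762 0.3644 0.0425] F [ 0.6  1.  -2.5] w 0.0123 | slide x -0.0016 y -0.0046 z 0.0165 spin -0.04
```

View pics/s6.png

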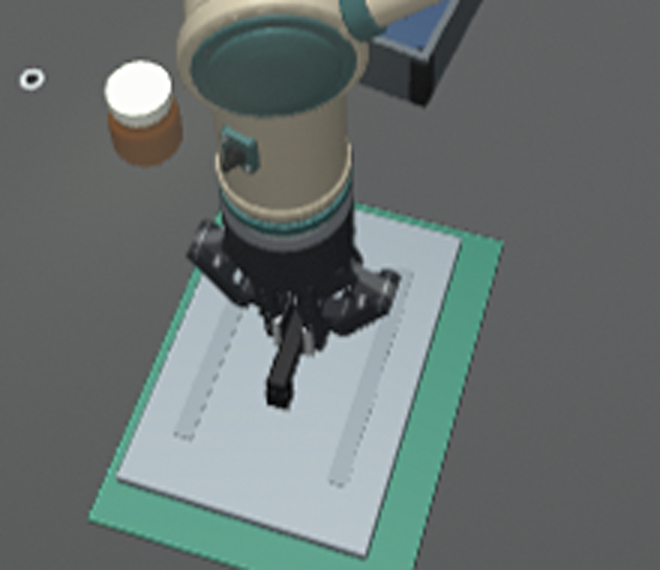

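View pics/t6.png

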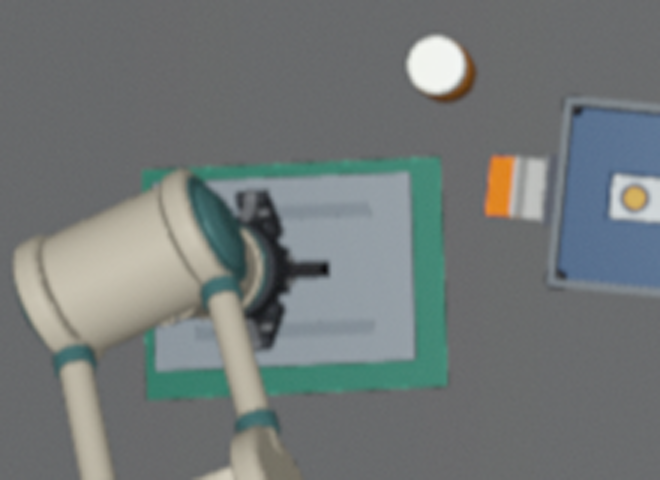

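```bash
python3 - <<'E'
from h import *
t=lambda x,y:(80+x/3-.33,170+y/3-.33); s=lambda x,y:(200+x/3-.33,290+y/3-.33)
a=plane("top",t(409,172),.0325);b=plane("top",t(414,360),.0325);print(a,b,np.linalg.norm(a-b))
u=(b-a)/np.linalg.norm(a-b);n=np.array([u[1],-u[0]]);n*=np.sign(n[1]);print("lid ctr top",((a+b)/2)[:2]+.11*n[:2])
q=[(118,478),(366,555),(462,238)]
Q=[plane("side",s(*p),.0325) for p in q];print(np.round(Q,4),"ctr",((Q[0]+Q[2])/2).round(4))
m=[plane("top",t(*p),.003) for p in((440,157),(143,170),(149,399),(447,386))];print(np.mean(m,0))
E
```

```text
[0.66454828 0.26372055 0.0325    ] [0.50465225 0.25423106 0.0325    ] 0.1601773672715551
lid ctr top [0.57808347 0.3687826 ]
[[0.6464 0.4826 0.0325]
 [0.4895 0.4721 0.0325]
 [0.5027 0.2545 0.0325]] ctr [0.5746 0.3685 0.0325]
[0.57260685 0.36490404 0.003     ]
```

The lid centre measures (0.576, 0.3687) against the mat's (0.572, 0.366), so I'll trim by 4 and 3 mm and lower it.

Request:
servo_tool --increments '[{"slide": [-0.003,-0.004,0.005],"spin": 0},{"slide": [0,0,0.005],"spin": 0},{"slide": [0,0,0.003],"spin": 0},{"slide": [0,0,0],"spin": 0},{"slide": [0,0,0],"spin": 0}]'

```text
clock: 11.8
position: [0.5717, 0.3608, 0.0282]
ee_rot: [-0.0, 0.685, 0.728, -0.0]
contact_force: [-0.1, 0.2, -2.6]
width: 0.0119
```

Request:
servo_tool --increments '[{"slide": [0,0,0.0015],"spin": 0},{"slide": [0,0,0.0015],"spin": 0},{"slide": [0,0,0],"spin": 0}]'

```text
clock: 12.1
position: [0.572, 0.361, 0.026]
ee_rot: [0.0, 0.685, 0.728, 0.0]
contact_force: [0.3, -0.3, 0.5]
width: 0.0118
```

The force went from −2.6 to +0.5 N, so the lid is on the mat. I'll release, rise and turn back toward the case.

Request:
servo_tool --increments '[{"slide": [0,0,0.0005],"spin": 0},{"slide": [0,0,0],"spin": 0},{"slide": [0,0,0],"spin": 0},{"slide": [0,0,0],"spin": 0}]' --hand 0.6

```text
clock: 12.5
position: [0.5718, 0.3609, 0.0249]
ee_rot: [0.0, 0.685, 0.728, 0.0]
contact_force: [-0.1, 1.1, 0.2]
width: 0.0512
```

Request:
servo_tool --increments '[{"slide": [0,0,-0.015],"spin": 0},{"slide": [0,0,-0.03],"spin": 0},{"slide": [0,0,-0.04],"spin": 0},{"slide": [0,0,-0.04],"spin": 0},{"slide": [0,0,0],"spin": 3.85},{"slide": [0,0,0],"spin": 3.85},{"slide": [0,0,0],"spin": 0}]'

```text
clock: 13.2
position: [0.572, 0.3609, 0.1516]
ee_rot: [0.0, 0.733, 0.681, 0.001]
contact_force: [0.9, -0.1, -0.5]
width: 0.0514
```

```bash
python3 - <<'E'
from h import *
go(CC,.15,85.8)
i=eyes.get_image("side");cv2.imwrite("pics/s7.png",i)
j=eyes.get_image("top");crop(j,80,170,380,330,"t7",2);cv2.imwrite("pics/t7f.png",j)
crop(i,270,205,390,330,"s7c",6);crop(j,250,195,370,280,"t7c",6)
E
```

```text
clock 13.20 yaw 85.78 q6 0.53 pos [0.572  0.3609 0.1516] F [ 0.9 -0.1 -0.5] w 0.0514 | slide x -0.3288 y 0.0934 z 0.0016 spin -0.02
```

View pics/s7.png

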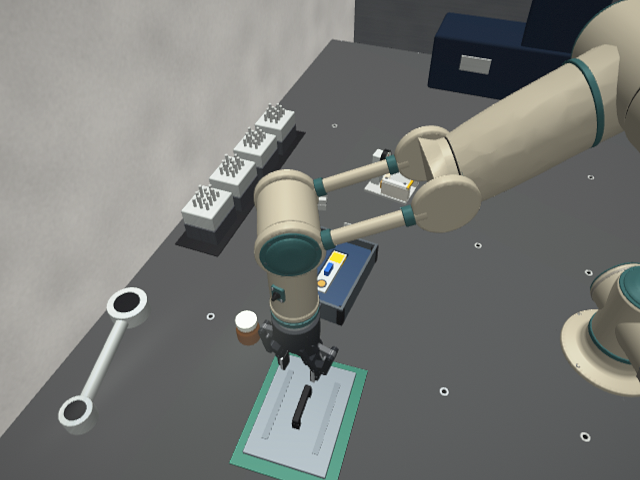

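View pics/t7.png

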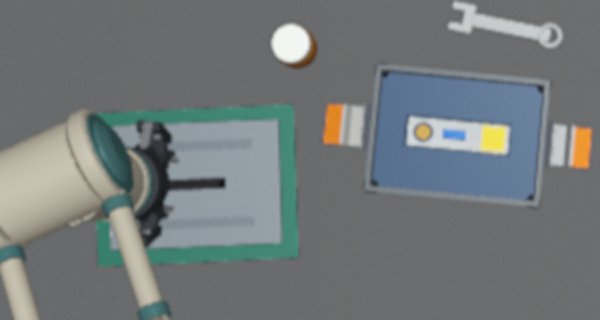

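View pics/s7c.png

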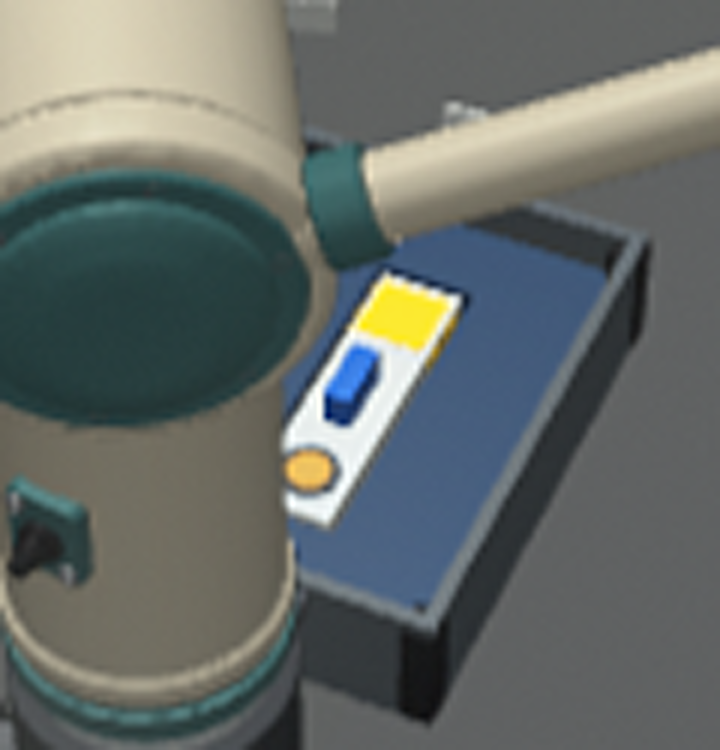

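View pics/t7c.png

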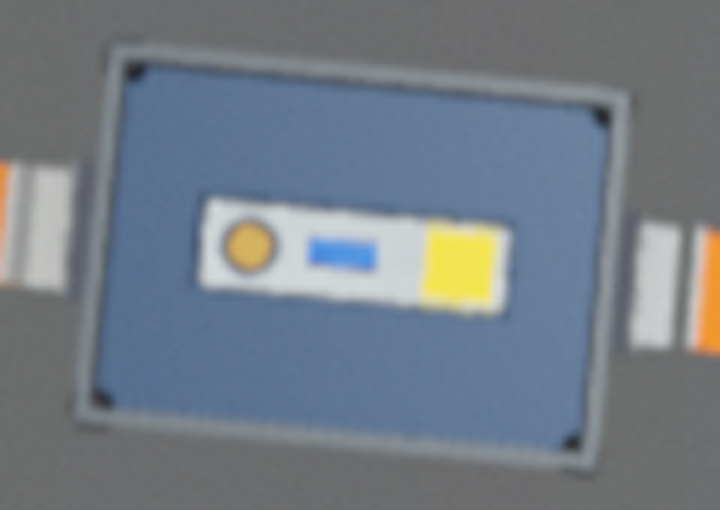

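The lid lies flat on the mat, handle up. The master shows in the foam: target at t7c (249,246), rib at (342,252), yellow tail at (462,265). I'll measure it.

```bash
python3 - <<'E'
from h import *
t=lambda x,y:(250+x/6-.42,195+y/6-.42); s=lambda x,y:(270+x/6-.42,205+y/6-.42)
M=np.array([plane("top",t(*p),.038)[:2] for p in((203,197),(513,226),(506,316),(197,290))]);print(M.round(4),M.mean(0).round(4),[np.linalg.norm(M[i]-M[i-1]).round(4) for i in range(4)])
v=(M[0]-M[1])+(M[3]-M[2]);print("head dir",np.degrees(np.arctan2(v[1],v[0])))
print("rib",tri(s(355,365),t(342,248)).round(4),"target",tri(s(309,469),t(249,246)).round(4),"yellow corner near-right",tri(s(465,298),t(513,226)).round(4), "tail corner2", tri(s(388,272),t(513,226)).round(4))
j=cv2.imread("pics/t7f.png")
for a,c,cn in blobs(j,(100,170,180),(125,255,255),5)[:3]:
    r=cv2.minAreaRect(cn);print("blue",a,c,r,plane("top",c,.056).round(4))
for a,c,cn in blobs(j,(20,120,150),(32,255,255),5)[:3]: print("yel",a,c,plane("top",c,.038).round(4))
E
```

```text
[[ 0.6667  0.0905]
 [ 0.657  -0.0422]
 [ 0.6185 -0.0399]
 [ 0.6269  0.0921]] [0.6423 0.0251] [np.float64(0.0398), np.float64(0.133), np.float64(0.0386), np.float64(0.1322)]
head dir 86.08271491489012
rib [0.6428 0.0297 0.0589] target [0.6453 0.0701 0.0394] yellow corner near-right [ 0.6409 -0.0471  0.0238] tail corner2 [ 0.655  -0.0429  0.0357]
yel 106 [326.2 238.9] [ 0.6395 -0.0197  0.038 ]
yel 65 [460.8 284. ] [ 0.5311 -0.366   0.038 ]
yel 29 [291.3 235.6] [0.6461 0.0698 0.038 ]
```

Request:
servo_tool --increments '[{"slide": [-0.04,0.0115,0],"spin": 0},{"slide": [-0.04,0.0115,0],"spin": 0},{"slide": [-0.04,0.0115,0],"spin": 0},{"slide": [-0.04,0.0115,0],"spin": 0},{"slide": [-0.04,0.0115,0],"spin": 0},{"slide": [-0.04,0.0115,0],"spin": 0},{"slide": [-0.04,0.0115,0],"spin": 0},{"slide": [-0.03,0.0085,0],"spin": 0}]'

```text
clock: 14.1
position: [0.6379, 0.0425, 0.1497]
ee_rot: [0.0, 0.733, 0.681, -0.0]
contact_force: [0.2, 0.3, -1.0]
width: 0.0513
```

Request:
servo_tool --increments '[{"slide": [-0.014,0.004,0.02],"spin": 0},{"slide": [0,0,0.03],"spin": 0},{"slide": [0,0,0],"spin": 0},{"slide": [0,0,0],"spin": 0},{"slide": [0,0,0],"spin": 0}]'

```text
clock: 14.6
position: [0.6416, 0.0313, 0.1012]
ee_rot: [0.001, 0.732, 0.681, 0.001]
contact_force: [-0.1, -0.1, 0.5]
width: 0.0512
```

```bash
python3 - <<'E'
from h import *
go((.6427,.0303),.041,86)
i=eyes.get_image("side");crop(i,260,190,400,330,"s8",4)
E
```

```text
clock 14.60 yaw 85.84 q6 0.01 pos [0.6416 0.0313 0.1012] F [-0.1 -0.1  0.5] w 0.0512 | slide x -0.0009 y 0.0012 z 0.0602 spin -0.16
```

View pics/s8.png

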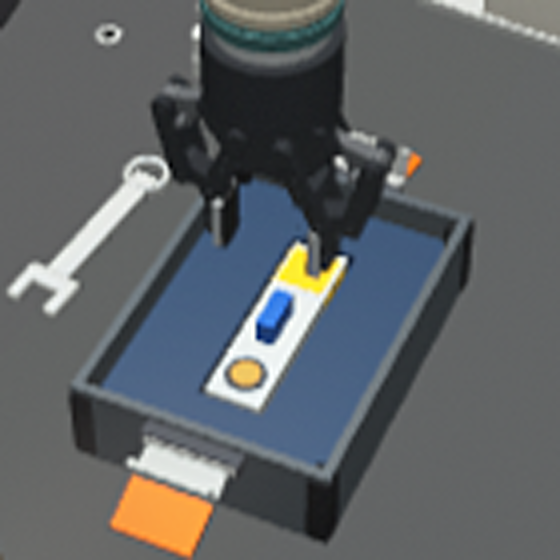

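The fingers are spread above the master, straddling the blue rib (crop (275,315)) with the jaws across it. I'll descend in stages and grip.

Request:
servo_tool --increments '[{"slide": [-0.001,0.001,0.02],"spin": 0},{"slide": [0,0,0.02],"spin": 0},{"slide": [0,0,0.01],"spin": 0},{"slide": [0,0,0.007],"spin": 0},{"slide": [0,0,0],"spin": 0},{"slide": [0,0,0],"spin": 0}]'

```text
clock: 15.25
position: [0.6422, 0.0299, 0.0436]
ee_rot: [0.0, 0.733, 0.681, 0.001]
contact_force: [-0.3, 0.1, 0.0]
width: 0.0512
```

Request:
servo_tool --increments '[{"slide": [0,0,0],"spin": 0},{"slide": [0,0,0],"spin": 0},{"slide": [0,0,0],"spin": 0},{"slide": [0,0,0],"spin": 0},{"slide": [0,0,0],"spin": 0}]' --hand 0 --newtons 60

```text
clock: 15.75
position: [0.6417, 0.0297, 0.0435]
ee_rot: [0.0, 0.733, 0.681, 0.0]
contact_force: [-1.5, -0.0, 4.2]
width: 0.0099
```

Request:
servo_tool --increments '[{"slide": [0,0,-0.003],"spin": 0},{"slide": [0,0,-0.005],"spin": 0},{"slide": [0,0,-0.01],"spin": 0},{"slide": [0,0,-0.02],"spin": 0},{"slide": [0,0,-0.03],"spin": 0},{"slide": [0,0,-0.03],"spin": 0},{"slide": [0,0,-0.01],"spin": 0},{"slide": [0,0,0],"spin": 0}]'

```text
clock: 16.55
position: [0.6427, 0.0297, 0.1528]
ee_rot: [0.001, 0.733, 0.681, 0.001]
contact_force: [-0.3, -0.3, -2.6]
width: 0.0103
```

```bash
python3 - <<'E'
from h import *
go((.6427,.0303),.041,86)
i=eyes.get_image("side");crop(i,260,150,400,330,"s9",3)
E
```

```text
clock 16.55 yaw 85.78 q6 0.01 pos [0.6427 0.0297 0.1528] F [-0.3 -0.3 -2.6] w 0.0103 | slide x 0.0006 y -0.0000 z 0.1118 spin -0.22
```

View pics/s9.png

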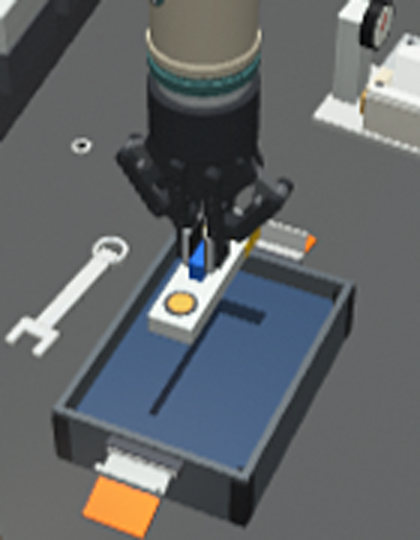

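The master is out and level, gripped by the rib (crop (200,260)), with 2.6 N of weight on the wrist. I'll carry it to the bare granite in front of the comparator.

```bash
python3 - <<'E'
from h import *
print(loc(MC,MY,-.185,0));go(loc(MC,MY,-.185,0),.03,-8)
E
```

```text
[ 0.38630041 -0.33855298]
clock 16.60 yaw 85.78 q6 0.01 pos [0.6414 0.0298 0.1509] F [-0.2 -0.2 -3.6] w 0.0100 | slide x -0.3861 y -0.2273 z 0.1209 spin 93.78
```

Request:
servo_tool --increments '[{"slide": [-0.02,-0.012,0],"spin": 0},{"slide": [-0.034,-0.02,0],"spin": 0},{"slide": [-0.034,-0.02,0],"spin": 0},{"slide": [-0.034,-0.02,0],"spin": 0},{"slide": [-0.034,-0.02,0],"spin": 0},{"slide": [-0.034,-0.02,0],"spin": 0},{"slide": [-0.034,-0.02,0],"spin": 0},{"slide": [-0.034,-0.02,0],"spin": 0}]'

```text
clock: 17.4
position: [0.4686, -0.2167, 0.1487]
ee_rot: [-0.002, 0.733, 0.681, -0.0]
contact_force: [0.5, -0.0, -2.6]
width: 0.0103
```

Request:
servo_tool --increments '[{"slide": [-0.034,-0.02,0],"spin": 0},{"slide": [-0.034,-0.02,0],"spin": 0},{"slide": [-0.034,-0.02,0],"spin": 0},{"slide": [-0.026,-0.015,0],"spin": 0},{"slide": [0,0,0],"spin": 7.8},{"slide": [0,0,0],"spin": 7.8},{"slide": [0,0,0],"spin": 7.8},{"slide": [0,0,0],"spin": 7.8}]'

```text
clock: 18.2
position: [0.3855, -0.3375, 0.1486]
ee_rot: [-0.002, 0.89, 0.456, -0.0]
contact_force: [0.0, -0.3, -3.1]
width: 0.0102
```

Request:
servo_tool --increments '[{"slide": [0,0,0],"spin": 7.8},{"slide": [0,0,0],"spin": 7.8},{"slide": [0,0,0],"spin": 7.8},{"slide": [0,0,0],"spin": 7.8},{"slide": [0,0,0],"spin": 7.8},{"slide": [0,0,0],"spin": 7.8},{"slide": [0,0,0],"spin": 7.8},{"slide": [0,0,0],"spin": 7.8}]'

```text
clock: 19.0
position: [0.3857, -0.3373, 0.1486]
ee_rot: [-0.002, 0.997, -0.071, -0.002]
contact_force: [0.7, -0.2, -3.6]
width: 0.0103
```

```bash
python3 - <<'E'
from h import *
go(loc(MC,MY,-.185,0),.0235,-8)
i=eyes.get_image("side");crop(i,340,130,520,330,"s10",3)
E
```

```text
clock 19.00 yaw -8.15 q6 0.86 pos [ 0.3857 -0.3373  0.1486] F [ 0.7 -0.2 -3.6] w 0.0103 | slide x 0.0008 y 0.0012 z 0.1251 spin -0.15
```

View pics/s10.png

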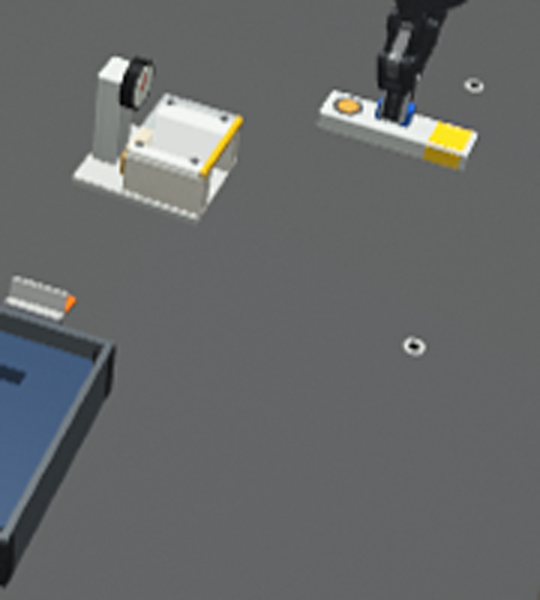

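The master is held above bare granite, with its head (crop (348,105)) toward the tunnel. I'll lower it.

Request:
servo_tool --increments '[{"slide": [0,0.001,0.02],"spin": 0},{"slide": [0,0,0.03],"spin": 0},{"slide": [0,0,0.03],"spin": 0},{"slide": [0,0,0.02],"spin": 0},{"slide": [0,0,0.012],"spin": 0},{"slide": [0,0,0],"spin": 0},{"slide": [0,0,0],"spin": 0}]'

```text
clock: 19.75
position: [0.3868, -0.3396, 0.0388]
ee_rot: [-0.0, 0.998, -0.068, -0.0]
contact_force: [-0.1, -1.3, -2.3]
width: 0.0107
```

Request:
servo_tool --increments '[{"slide": [0,0,0.006],"spin": 0},{"slide": [0,0,0.004],"spin": 0},{"slide": [0,0,0.002],"spin": 0},{"slide": [0,0,0.001],"spin": 0},{"slide": [0,0,0],"spin": 0}]'

```text
clock: 20.25
position: [0.3866, -0.3395, 0.0258]
ee_rot: [-0.0, 0.998, -0.068, 0.0]
contact_force: [-0.2, -1.1, -2.5]
width: 0.0102
```

Request:
servo_tool --increments '[{"slide": [0,0,0.0015],"spin": 0},{"slide": [0,0,0.001],"spin": 0},{"slide": [0,0,0],"spin": 0},{"slide": [0,0,0],"spin": 0}]'

```text
clock: 20.65
position: [0.3867, -0.3395, 0.0235]
ee_rot: [0.0, 0.998, -0.068, 0.0]
contact_force: [-0.6, 0.5, 0.6]
width: 0.0103
```

The wrist force shows it has touched the granite. I'll release, rise and look.

Request:
servo_tool --increments '[{"slide": [0,0,0],"spin": 0},{"slide": [0,0,0],"spin": 0},{"slide": [0,0,0],"spin": 0},{"slide": [0,0,0],"spin": 0}]' --hand 0.6

```text
clock: 21.05
position: [0.3867, -0.3396, 0.0234]
ee_rot: [0.0, 0.998, -0.068, 0.0]
contact_force: [0.8, -0.6, -0.1]
width: 0.0509
```

Request:
servo_tool --increments '[{"slide": [0,0,-0.02],"spin": 0},{"slide": [0,0,-0.04],"spin": 0},{"slide": [0,0,-0.04],"spin": 0},{"slide": [-0.027,0,0],"spin": 0},{"slide": [-0.027,0,0],"spin": 0},{"slide": [0,0,0],"spin": 0},{"slide": [0,0,0],"spin": 0}]' --hand 0.85

```text
clock: 21.75
position: [0.3331, -0.3323, 0.1235]
ee_rot: [0.0, 0.998, -0.069, 0.0]
contact_force: [0.2, -0.6, -0.4]
width: 0.0726
```

```bash
python3 - <<'E'
from h import *
go(loc(MC,MY,-.190-.049,0),.004,-8)
i=eyes.get_image("side");crop(i,370,130,520,240,"s11",5);cv2.imwrite("pics/s11f.png",i)
j=eyes.get_image("top");crop(j,410,220,530,360,"t11",4);cv2.imwrite("pics/t11f.png",j)
E
```

```text
clock 21.75 yaw -7.88 q6 0.78 pos [ 0.3331 -0.3323  0.1235] F [ 0.2 -0.6 -0.4] w 0.0726 | slide x -0.0004 y -0.0012 z 0.1195 spin 0.12
```

View pics/s11.png

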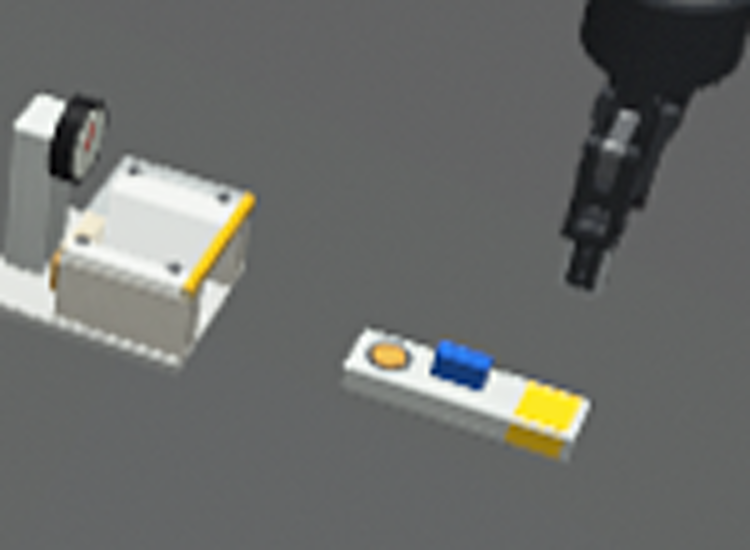

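View pics/t11.png

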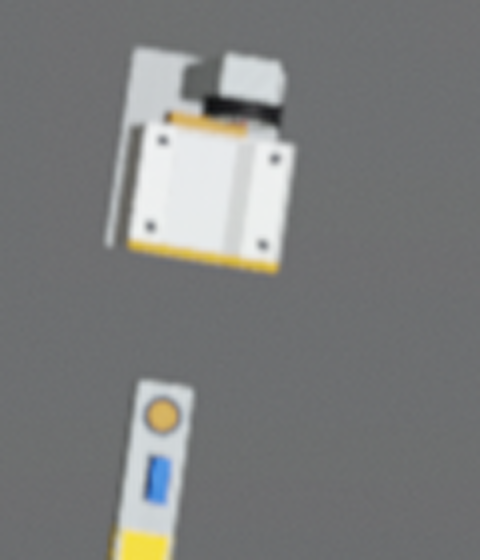

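The master lies flat on the granite and is released, lined up with the tunnel mouth. I'll measure its pose in the comparator frame.

```bash
python3 - <<'E'
from h import *
t=lambda x,y:(410+x/4-.38,220+y/4-.38); s=lambda x,y:(370+x/5-.4,130+y/5-.4)
def cf(p): 
    a=np.radians(MY);return (np.array([[np.cos(a),np.sin(a)],[-np.sin(a),np.cos(a)]])@(p[:2]-MC)).round(4)
for nm,p,z in(("headL",(138,379),.018),("headR",(194,386),.018),("target",(162,415),.018),("rib",(158,480),.036),("yelL",(117,531),.018),("yelR",(172,536),.018),("roofFL",(130,240),.06),("roofFR",(278,266),.06)):
    print(nm,plane("top",t(*p),z).round(4),cf(plane("top",t(*p),z)))
for nm,p,z in(("target",(388,355),.018),("headfarR",(366,327),.018),("headL",(345,366),.018),("tailR",(590,402),.018),("tailL",(568,446),.018),("rib",(463,357),.036),("yel",(548,405),.018)):
    print("side",nm,plane("side",s(*p),z).round(4),cf(plane("side",s(*p),z)))
print("tri target",tri(s(388,355),t(162,415)).round(4),"rib",tri(s(463,357),t(158,480)).round(4),"headL",tri(s(345,366),t(138,379)).round(4))
E
```

```text
headL [ 0.4516 -0.3284  0.018 ] [-0.1218  0.0192]
headR [ 0.4478 -0.3647  0.018 ] [-0.1205 -0.0173]
target [ 0.4289 -0.344   0.018 ] [-0.1421  0.0005]
rib [ 0.3897 -0.337   0.036 ] [-0.1818  0.002 ]
yelL [ 0.3545 -0.3152  0.018 ] [-0.2197  0.0187]
yelR [ 0.352  -0.3507  0.018 ] [-0.2173 -0.0168]
roofFL [ 0.5418 -0.3128  0.06  ] [-0.0346  0.0471]
roofFR [ 0.5273 -0.4063  0.06  ] [-0.0359 -0.0474]
side target [ 0.4272 -0.3465  0.018 ] [-0.1434 -0.0022]
side headfarR [ 0.4435 -0.3661  0.018 ] [-0.1245 -0.0193]
side headL [ 0.4478 -0.3291  0.018 ] [-0.1255  0.0179]
side tailR [ 0.3162 -0.3457  0.018 ] [-0.2534 -0.0169]
side tailL [ 0.3222 -0.306   0.018 ] [-0.253   0.0233]
side rib [ 0.3873 -0.3374  0.036 ] [-0.1842  0.0013]
side yel [ 0.3373 -0.3354  0.018 ] [-0.234  -0.0037]
tri target [ 0.4281 -0.3436  0.0201] rib [ 0.3885 -0.3373  0.0357] headL [ 0.4498 -0.3288  0.0177]
```

Request:
servo_tool --increments '[{"slide": [0.004,0,0.03],"spin": 0.1},{"slide": [0,0,0.03],"spin": 0},{"slide": [0,0,0.03],"spin": 0},{"slide": [0,0,0.02],"spin": 0},{"slide": [0,0,0],"spin": 0},{"slide": [0,0,0],"spin": 0}]'

```text
clock: 22.45
position: [0.3378, -0.333, 0.0131]
ee_rot: [-0.0, 0.998, -0.069, -0.0]
contact_force: [-0.2, 0.3, 0.6]
width: 0.0726
```

```bash
python3 - <<'E'
from h import *
go(loc(MC,MY,-.2345,0.0005),.003,-8)
i=eyes.get_image("side");crop(i,400,130,520,250,"s12",5)
E
```

```text
clock 22.45 yaw -7.89 q6 0.78 pos [ 0.3378 -0.333   0.0131] F [-0.2  0.3  0.6] w 0.0726 | slide x -0.0007 y -0.0017 z 0.0101 spin 0.11
```

View pics/s12.png

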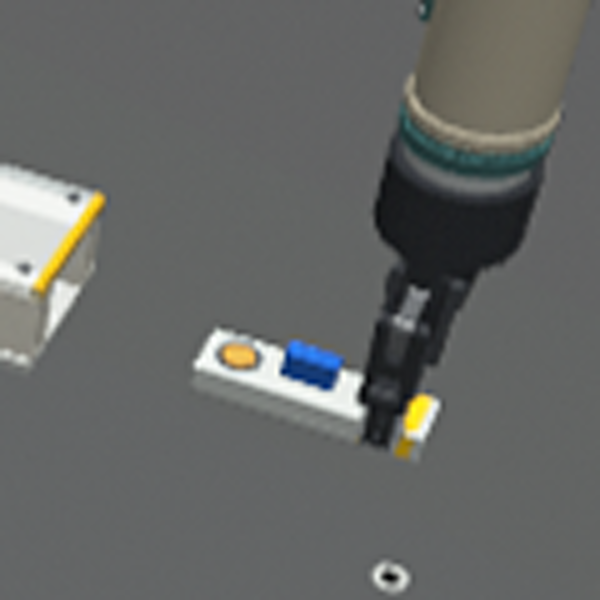

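Request:
servo_tool --increments '[{"slide": [-0.001,0,0.005],"spin": 0},{"slide": [0,0,0.005],"spin": 0},{"slide": [0,0,0],"spin": 0}]'

```text
clock: 22.8
position: [0.3359, -0.3323, 0.0032]
ee_rot: [-0.0, 0.998, -0.069, -0.0]
contact_force: [0.9, 0.1, -0.8]
width: 0.073
```

Request:
servo_tool --increments '[{"slide": [0,0,0],"spin": 0},{"slide": [0,0,0],"spin": 0},{"slide": [0,0,0],"spin": 0},{"slide": [0,0,0],"spin": 0},{"slide": [0,0,0],"spin": 0}]' --hand 0 --newtons 80

```text
clock: 23.3
position: [0.3362, -0.3326, 0.0039]
ee_rot: [0.0, 0.998, -0.069, 0.0]
contact_force: [-0.1, 0.7, 6.2]
width: 0.0341
```

Request:
servo_tool --increments '[{"slide": [0,0,-0.003],"spin": 0},{"slide": [0,0,-0.005],"spin": 0},{"slide": [0,0,-0.005],"spin": 0},{"slide": [0,0,0],"spin": 0},{"slide": [0,0,0],"spin": 0}]'

```text
clock: 23.8
position: [0.3361, -0.3325, 0.0164]
ee_rot: [0.0, 0.998, -0.069, 0.0]
contact_force: [0.3, -0.1, -3.5]
width: 0.0339
```

```bash
python3 - <<'E'
from h import *
go(loc(MC,MY,-.2345,0.0005),.003,-8)
i=eyes.get_image("side");crop(i,370,130,520,240,"s13",5)
j=eyes.get_image("top");crop(j,410,220,530,360,"t13",4)
E
```

```text
clock 23.80 yaw -7.92 q6 0.78 pos [ 0.3361 -0.3325  0.0164] F [ 0.3 -0.1 -3.5] w 0.0339 | slide x 0.0010 y -0.0015 z 0.0134 spin 0.08
```

View pics/s13.png

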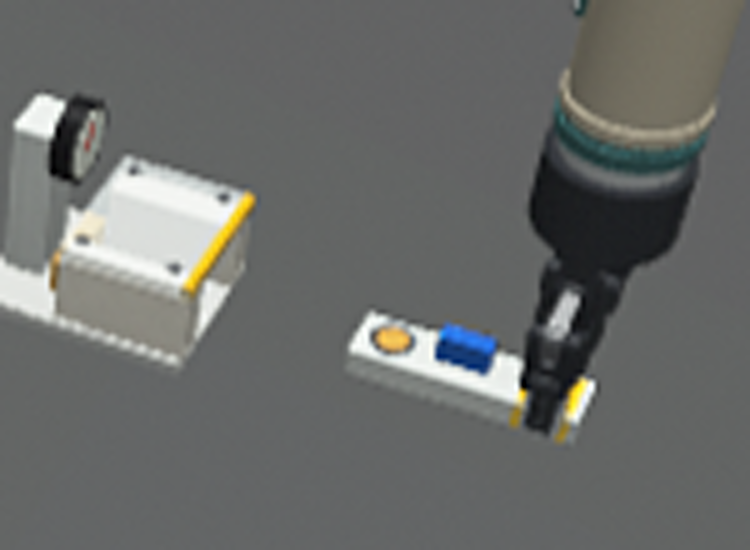

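View pics/t13.png

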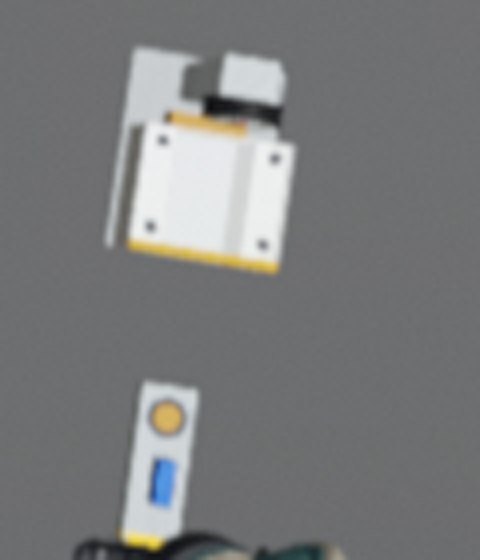

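The tail is gripped and lifted, and the head looks nearly level. Before entry I'll check head height and lateral alignment.

```bash
python3 - <<'E'
from h import *
t=lambda x,y:(410+x/4-.38,220+y/4-.38); s=lambda x,y:(370+x/5-.4,130+y/5-.4)
def cf(p): 
    a=np.radians(MY);return (np.array([[np.cos(a),np.sin(a)],[-np.sin(a),np.cos(a)]])@(p[:2]-MC)).round(4)
for nm,a,b in(("headL",(349,350),(142,381)),("headR",(372,312),(199,388)),("target",(392,339),(166,417)),("rib",(467,342),(163,482)),
 ("roofFL",(190,290),(130,240)),("roofFR",(252,197),(278,266)),("screwFL",(175,267),(150,226)),("screwFR",(223,198),(262,244))):
    X=tri(s(*a),t(*b));print(nm,X.round(4),cf(X))
E
```

```text
headL [ 0.4495 -0.3284  0.0298] [-0.1239  0.0188]
headR [ 0.4449 -0.3653  0.0293] [-0.1232 -0.0183]
target [ 0.428  -0.3432  0.0322] [-0.1431  0.0012]
rib [ 0.3885 -0.3379  0.046 ] [-0.1829  0.001 ]
roofFL [ 0.5394 -0.3137  0.0585] [-0.0369  0.0459]
roofFR [ 0.5257 -0.4071  0.0584] [-0.0374 -0.0485]
screwFL [ 0.5497 -0.3249  0.0631] [-0.0251  0.0363]
screwFR [ 0.5398 -0.3958  0.0621] [-0.025  -0.0353]
```

Head underside is about 11.5 mm up (the bed is at 8 mm), and y is centred to about 1 mm with 7 mm of clearance each side. I'll enter the mouth.

Request:
servo_tool --increments '[{"slide": [0.015,-0.001,0],"spin": 0},{"slide": [0.02,0,0],"spin": 0},{"slide": [0.02,0,0],"spin": 0},{"slide": [0.02,0,0],"spin": 0},{"slide": [0.015,0,0],"spin": 0},{"slide": [0.01,0,0],"spin": 0},{"slide": [0,0,0],"spin": 0}]'

```text
clock: 24.6
position: [0.4368, -0.3457, 0.0161]
ee_rot: [0.0, 0.998, -0.069, 0.0]
contact_force: [-0.3, 0.1, -2.5]
width: 0.0341
```

```bash
python3 - <<'E'
from h import *
go(loc(MC,MY,-.2345+.1635,0.0),.012,-8)
i=eyes.get_image("side");crop(i,350,120,490,220,"s14",5)
j=eyes.get_image("top");crop(j,410,220,530,360,"t14",4)
E
```

```text
clock 24.60 yaw -7.86 q6 0.91 pos [ 0.4368 -0.3457  0.0161] F [-0.3  0.1 -2.5] w 0.0341 | slide x 0.0630 y 0.0001 z 0.0041 spin 0.14
```

View pics/s14.png

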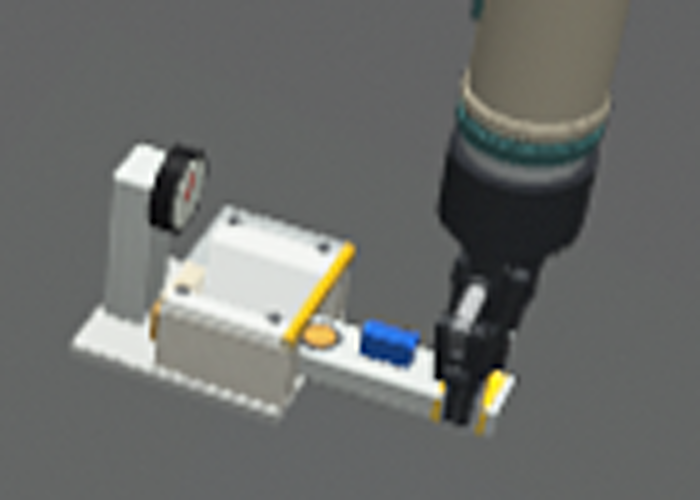

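View pics/t14.png

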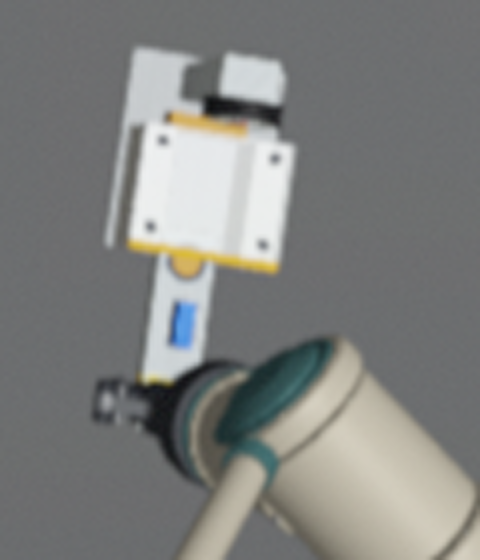

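```bash
python3 - <<'E'
from h import *
t=lambda x,y:(410+x/4-.38,220+y/4-.38); s=lambda x,y:(350+x/5-.4,120+y/5-.4)
def cf(p): 
    a=np.radians(MY);return (np.array([[np.cos(a),np.sin(a)],[-np.sin(a),np.cos(a)]])@(p[:2]-MC)).round(4)
for nm,p,z in(("mL",(157,254),.0305),("mR",(213,264),.0305),("mL2",(142,378),.0305),("mR2",(200,362),.0305),("rib",(182,324),.0485),("roofFL",(130,240),.06),("roofFR",(278,266),.06),("roofBL",(146,122),.06),("roofBR",(296,146),.06),("bedcornerFL",(107,247),.008),("bedBL",(135,48),.008)):
    print(nm,cf(plane("top",t(*p),z)))
for nm,p,z in(("bedFL",(278,417),.008),("bedBL",(72,347),.008),("bedL0",(72,347),0),("roofFL",(288,340),.06),("roofFR",(354,246),.06),("rib",(390,337),.0485)): print("side",nm,cf(plane("side",s(*p),z)))
print("rib tri",cf(tri(s(390,337),t(182,324))),tri(s(390,337),t(182,324)))
E
```

```text
mL [-0.0404  0.0216]
mR [-0.041  -0.0149]
mL2 [-0.1201  0.0199]
mR2 [-0.1042 -0.0155]
rib [-0.0816  0.0042]
roofFL [-0.0346  0.0471]
roofFR [-0.0359 -0.0474]
roofBL [0.0404 0.0478]
roofBR [ 0.0406 -0.0482]
bedcornerFL [-0.0409  0.049 ]
bedBL [0.0908 0.0495]
side bedFL [-0.0407  0.0514]
side bedBL [0.0876 0.0507]
side bedL0 [0.0914 0.0418]
side roofFL [-0.039   0.0472]
side roofFR [-0.0403 -0.0485]
side rib [-0.0837  0.0045]
rib tri [-0.0825  0.0036] [ 0.48833477 -0.34922766  0.04743928]
```

The master sits about 3 mm off to +y, so I'll trim that and lower it towards the bed.

Request:
servo_tool --increments '[{"slide": [0,0.003,0],"spin": 0.3},{"slide": [0,0,0.0015],"spin": 0},{"slide": [0,0,0.001],"spin": 0},{"slide": [0,0,0],"spin": 0},{"slide": [0,0,0],"spin": 0}]'

```text
clock: 25.2
position: [0.4346, -0.3482, 0.0137]
ee_rot: [-0.0, 0.997, -0.072, -0.0]
contact_force: [1.0, 1.1, -2.8]
width: 0.0338
```

Request:
servo_tool --increments '[{"slide": [0,0,0.0005],"spin": 0},{"slide": [0,0,0.0005],"spin": 0},{"slide": [0,0,0],"spin": 0}]'

```text
clock: 25.5
position: [0.4348, -0.3482, 0.0127]
ee_rot: [-0.0, 0.997, -0.072, -0.0]
contact_force: [0.4, -0.3, -2.8]
width: 0.0341
```

Request:
servo_tool --increments '[{"slide": [0.008,0,0],"spin": 0},{"slide": [0.01,0,0],"spin": 0},{"slide": [0.01,0,0],"spin": 0},{"slide": [0.01,0,0],"spin": 0},{"slide": [0.007,0,0],"spin": 0},{"slide": [0,0,0],"spin": 0},{"slide": [0,0,0],"spin": 0}]'

```text
clock: 26.2
position: [0.4793, -0.3544, 0.0125]
ee_rot: [-0.0, 0.997, -0.071, -0.0]
contact_force: [-0.8, 0.0, -2.5]
width: 0.034
```

```bash
python3 - <<'E'
from h import *
go(loc(MC,MY,-.2345+.1635,0.0),.012,-8)
i=eyes.get_image("side");crop(i,350,120,490,220,"s15",5)
j=eyes.get_image("top");crop(j,410,220,530,360,"t15",4)
E
```

```text
clock 26.20 yaw -8.19 q6 0.96 pos [ 0.4793 -0.3544  0.0125] F [-0.8  0.  -2.5] w 0.0340 | slide x 0.0196 y -0.0029 z 0.0005 spin -0.19
```

View pics/s15.png

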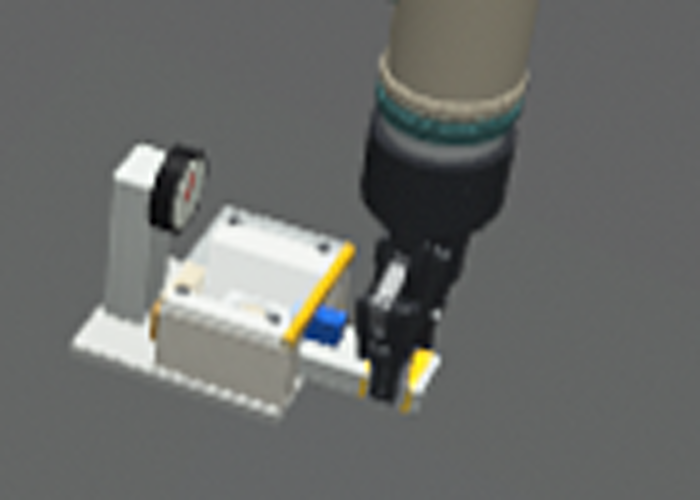

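View pics/t15.png

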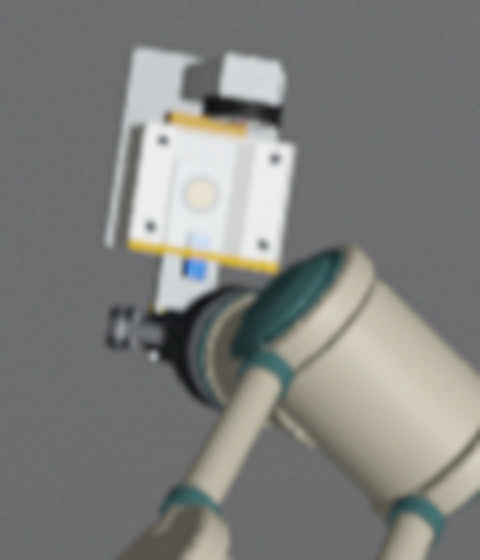

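The target is visible through the clear roof (top crop (201,194)), centred. I'll advance close to the stop, then settle onto the bed.

Request:
servo_tool --increments '[{"slide": [0.005,0,0],"spin": 0},{"slide": [0.005,0,0],"spin": 0},{"slide": [0.003,0,0],"spin": 0},{"slide": [0,0,0.0005],"spin": 0},{"slide": [0,0,0.0005],"spin": 0},{"slide": [0,0,0],"spin": 0},{"slide": [0,0,0],"spin": 0}]'

```text
clock: 27.0
position: [0.4925, -0.3567, 0.012]
ee_rot: [0.0, 0.997, -0.072, 0.0]
contact_force: [1.0, 0.3, -1.3]
width: 0.0338
```

Request:
servo_tool --increments '[{"slide": [0,0,0.0004],"spin": 0},{"slide": [0,0,0],"spin": 0},{"slide": [0,0,0],"spin": 0}]'

```text
clock: 27.3
position: [0.4925, -0.3567, 0.0118]
ee_rot: [0.0, 0.997, -0.072, 0.0]
contact_force: [0.3, -1.3, 2.7]
width: 0.0338
```

The bed is now carrying it, with Fz up from −2.5 to +2.7 N. I'll slide to the stop in small steps.

Request:
servo_tool --increments '[{"slide": [0.002,0,0],"spin": 0},{"slide": [0.002,0,0],"spin": 0},{"slide": [0,0,0],"spin": 0},{"slide": [0,0,0],"spin": 0}]'

```text
clock: 27.7
position: [0.4941, -0.3568, 0.0118]
ee_rot: [-0.0, 0.997, -0.071, -0.002]
contact_force: [-4.7, 0.1, 6.2]
width: 0.0336
```

Request:
servo_tool --increments '[{"slide": [0.0015,0,0],"spin": 0},{"slide": [0,0,0],"spin": 0},{"slide": [0,0,0],"spin": 0}]'

```text
clock: 28.0
position: [0.4953, -0.3569, 0.0118]
ee_rot: [-0.0, 0.997, -0.071, -0.002]
contact_force: [-7.3, 1.4, 7.2]
width: 0.0339
```

Request:
servo_tool --increments '[{"slide": [0.001,0,0],"spin": 0},{"slide": [0,0,0],"spin": 0},{"slide": [0,0,0],"spin": 0}]'

```text
clock: 28.3
position: [0.4961, -0.357, 0.0118]
ee_rot: [-0.001, 0.997, -0.071, -0.003]
contact_force: [-7.4, 0.3, 7.9]
width: 0.0345
```

```bash
python3 - <<'E'
from h import *
go(loc(MC,MY,-.2345+.1635,0.0),.012,-8)
i=eyes.get_image("side");crop(i,350,120,490,220,"s16",5)
j=eyes.get_image("top");crop(j,420,230,510,320,"t16",6)
E
```

```text
clock 28.30 yaw -8.17 q6 0.98 pos [ 0.4961 -0.357   0.0118] F [-7.4  0.3  7.9] w 0.0345 | slide x 0.0027 y -0.0030 z -0.0002 spin -0.17
```

View pics/s16.png

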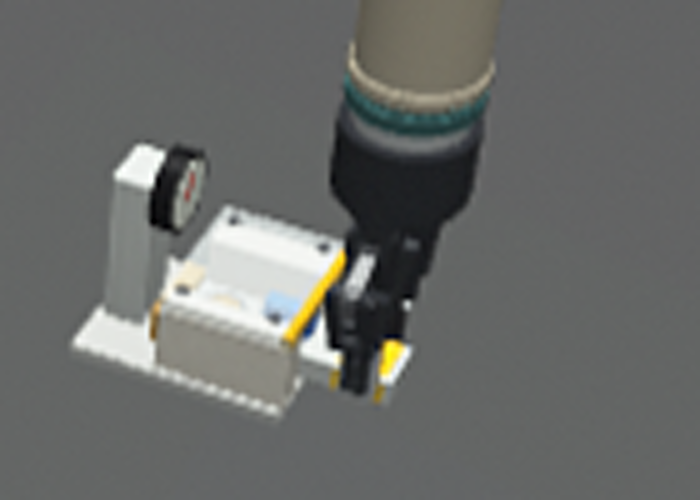

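View pics/t16.png

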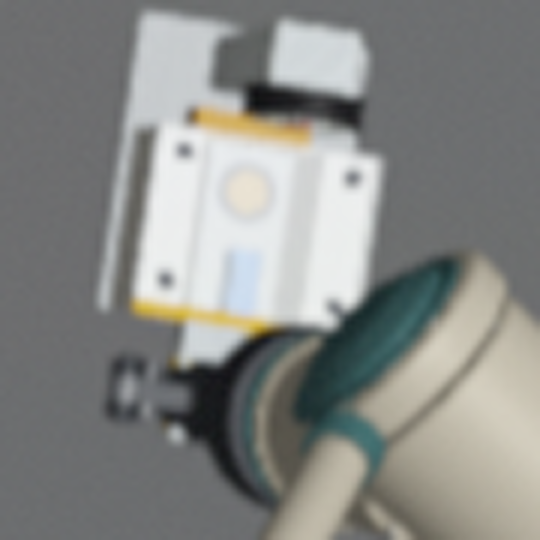

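```bash
python3 - <<'E'
from h import *
t=lambda x,y:(420+x/6-.42,230+y/6-.42); s=lambda x,y:(350+x/5-.4,120+y/5-.4)
def cf(p): 
    a=np.radians(MY);return (np.array([[np.cos(a),np.sin(a)],[-np.sin(a),np.cos(a)]])@(p[:2]-MC)).round(4)
for nm,p,z in(("target",(247,190),.026),("rib",(243,281),.044),("stop far",(255,118),.03)): print(nm,cf(plane("top",t(*p),z)))
for nm,p,z in(("tailR",(413,347),.026),("tailL",(382,402),.008),("tailLtop",(385,382),.026),("rib",(286,300),.044)): print("side",nm,cf(plane("side",s(*p),z)))
E
```

```text
target [ 0.0203 -0.0019]
rib [-0.0191 -0.0008]
stop far [0.0512 0.0001]
side tailR [-0.0913 -0.0205]
side tailL [-0.0875  0.0118]
side tailLtop [-0.0882  0.0157]
side rib [-0.0187 -0.0041]
```

The master is within about 1 mm of home: target at 0.020, rib at −0.019, tail at −0.089. I'll take off some of the downward load and keep pushing until it clearly stops.

Request:
servo_tool --increments '[{"slide": [0,0,-0.0006],"spin": 0},{"slide": [0.0015,0,0],"spin": 0},{"slide": [0,0,0],"spin": 0},{"slide": [0,0,0],"spin": 0}]'

```text
clock: 28.8
position: [0.4975, -0.3571, 0.0119]
ee_rot: [-0.001, 0.997, -0.071, -0.003]
contact_force: [-7.8, 0.9, 6.2]
width: 0.0337
```

Request:
servo_tool --increments '[{"slide": [0.0015,0,0],"spin": 0},{"slide": [0,0,0],"spin": 0},{"slide": [0,0,0],"spin": 0}]'

```text
clock: 29.1
position: [0.4975, -0.3571, 0.0119]
ee_rot: [-0.001, 0.997, -0.071, -0.004]
contact_force: [-10.5, -0.2, 8.6]
width: 0.0341
```

Request:
servo_tool --increments '[{"slide": [0.0015,0,0],"spin": 0},{"slide": [0,0,0],"spin": 0},{"slide": [0,0,0],"spin": 0}]'

```text
clock: 29.4
position: [0.4975, -0.3571, 0.0119]
ee_rot: [-0.001, 0.997, -0.071, -0.006]
contact_force: [-14.4, -1.4, 9.7]
width: 0.0339
```

It's a hard stop: position is constant while the force climbs to 14 N. I'll ease off part of the wind-up while still pressing home, then open.

Request:
servo_tool --increments '[{"slide": [-0.0015,0,0],"spin": 0},{"slide": [-0.0015,0,-0.0005],"spin": 0},{"slide": [0,0,0],"spin": 0},{"slide": [0,0,0],"spin": 0}]'

```text
clock: 29.8
position: [0.4975, -0.357, 0.0119]
ee_rot: [-0.001, 0.997, -0.072, -0.003]
contact_force: [-6.9, -0.0, 3.0]
width: 0.0337
```

Request:
servo_tool --increments '[{"slide": [0,0,0],"spin": 0},{"slide": [0,0,0],"spin": 0},{"slide": [0,0,0],"spin": 0},{"slide": [0,0,0],"spin": 0},{"slide": [0,0,0],"spin": 0}]' --hand 0.8

```text
clock: 30.3
position: [0.5005, -0.3577, 0.0125]
ee_rot: [0.0, 0.997, -0.072, 0.0]
contact_force: [0.0, -0.2, -0.3]
width: 0.0682
```

```bash
python3 - <<'E'
from h import *
go(loc(MC,MY,-.2345+.1635,0.0),.012,-8)
i=eyes.get_image("side");crop(i,350,120,490,220,"s17",5)
E
```

```text
clock 30.30 yaw -8.21 q6 0.98 pos [ 0.5005 -0.3577  0.0125] F [ 0.  -0.2 -0.3] w 0.0682 | slide x -0.0018 y -0.0031 z 0.0005 spin -0.21
```

View pics/s17.png

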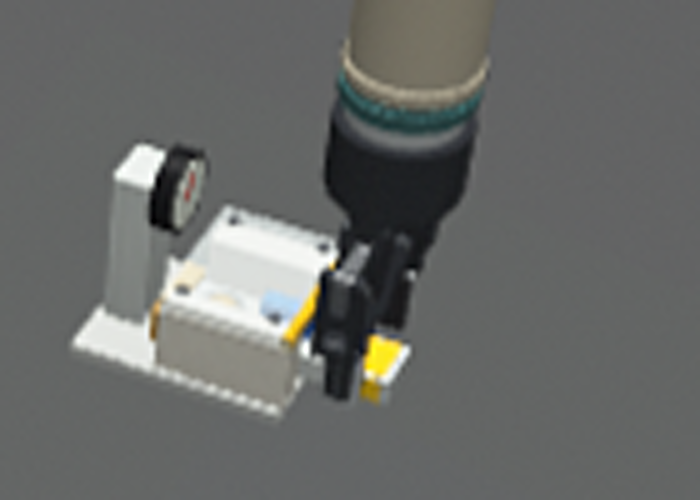

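It's released, with no force left. I'll rise and retreat, clear of everything.

Request:
servo_tool --increments '[{"slide": [-0.005,0,0],"spin": 0},{"slide": [0,0,-0.02],"spin": 0},{"slide": [0,0,-0.03],"spin": 0},{"slide": [0,0,-0.04],"spin": 0},{"slide": [-0.03,0,-0.03],"spin": 0},{"slide": [-0.04,0,0],"spin": 0},{"slide": [-0.04,0,0],"spin": 0},{"slide": [-0.04,0,0],"spin": 0}]'

```text
clock: 31.15
position: [0.3451, -0.335, 0.1328]
ee_rot: [0.0, 0.997, -0.071, 0.0]
contact_force: [-0.1, -1.0, 0.0]
width: 0.0682
```

Request:
servo_tool --increments '[{"slide": [-0.03,0,0],"spin": 0},{"slide": [0,0,0],"spin": 0},{"slide": [0,0,0],"spin": 0}]'

```text
clock: 31.45
position: [0.3169, -0.3315, 0.1328]
ee_rot: [0.0, 0.997, -0.072, 0.001]
contact_force: [0.4, -0.2, -0.6]
width: 0.0683
```

```bash
python3 - <<'E'
from h import *
st()
i=eyes.get_image("side");cv2.imwrite("pics/s18.png",i);crop(i,350,130,450,210,"s18c",7)
j=eyes.get_image("top");cv2.imwrite("pics/t18.png",j);crop(j,425,225,505,315,"t18c",6)
E
```

```text
t 31.45 pos [ 0.3169 -0.3315  0.1328] F [ 0.4 -0.2 -0.6] w 0.0683
```

View pics/s18.png

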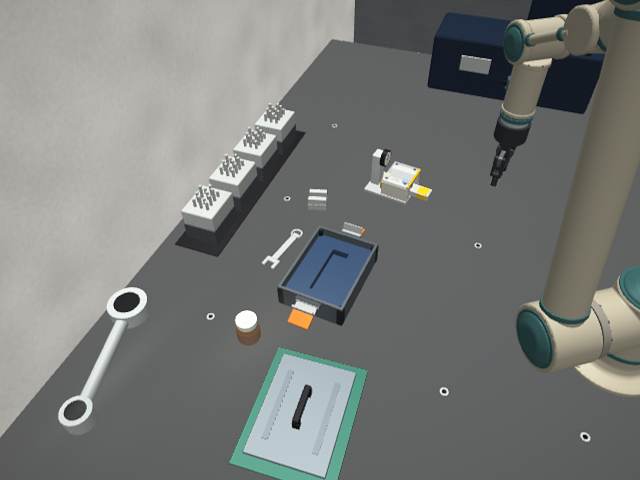

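View pics/t18.png

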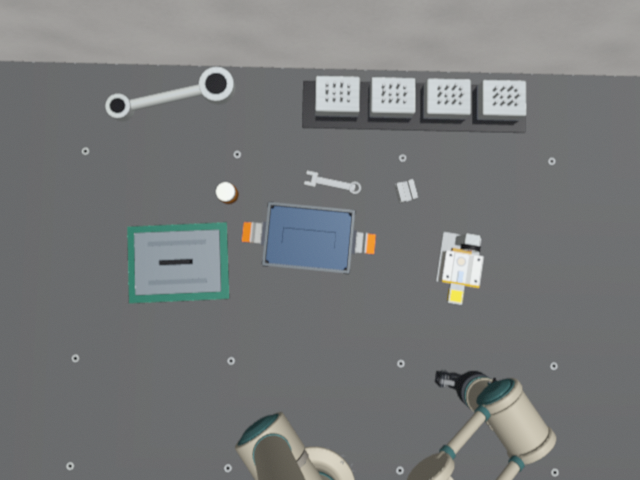

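View pics/s18c.png

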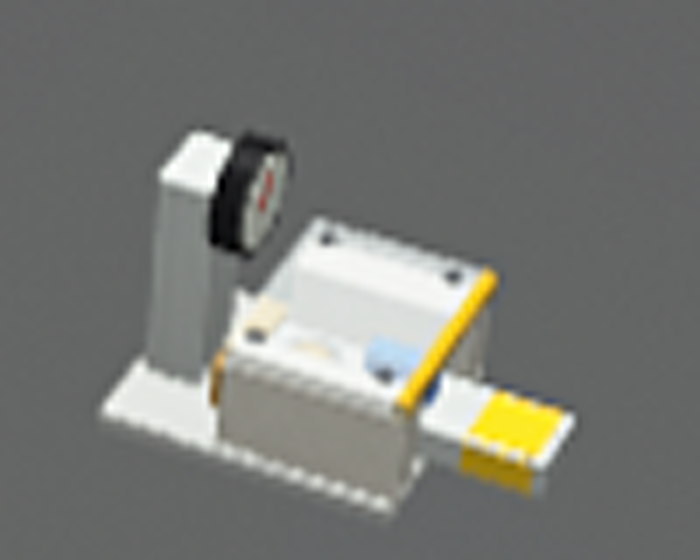

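View pics/t18c.png

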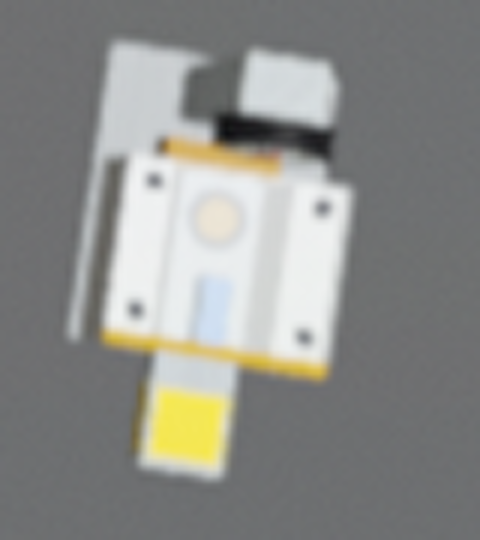

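The final view shows the master in the tunnel with its tail out (top crop (188,425)), the lid on the mat and the clips off. I'll make the last measurements.

```bash
python3 - <<'E'
from h import *
t=lambda x,y:(425+x/6-.42,225+y/6-.42); s=lambda x,y:(350+x/7-.43,130+y/7-.43)
def cf(p): 
    a=np.radians(MY);return (np.array([[np.cos(a),np.sin(a)],[-np.sin(a),np.cos(a)]])@(p[:2]-MC)).round(4)
for nm,a,b in(("tailL",(543,470),(140,464)),("tailR",(578,416),(222,476)),("roofFL",(404,406),(104,334)),("roofFR",(492,275),(327,372))):
    X=tri(s(*a),t(*b));print(nm,cf(X),X[2].round(4))
print("target",cf(plane("top",t(218,218),.026)),"rib",cf(plane("top",t(213,309),.044)))
i0,i1,j0,j1=[cv2.imread(f"pics/{n}.png") for n in("side0","s18","top0","t18")]
g=blobs(j1,(70,80,40),(90,255,255))[0];m=np.zeros(j1.shape[:2],np.uint8)
q=cv2.boxPoints(cv2.minAreaRect(g[2]));print("mat",np.mean([plane("top",p,.003)[:2] for p in q],0).round(4))
hsv=cv2.cvtColor(j1,cv2.COLOR_BGR2HSV);hole=np.zeros_like(m);cv2.drawContours(hole,[g[2]],-1,255,-1)
lm=((hole>0)&(cv2.inRange(hsv,(70,80,40),(90,255,255))==0)).astype(np.uint8);lm=cv2.morphologyEx(lm,2,np.ones((3,3)))
c=max(cv2.findContours(lm,0,2)[0],key=cv2.contourArea);q=cv2.boxPoints(cv2.minAreaRect(c));Q=np.array([plane("top",p,.016)[:2] for p in q]);print("lid",Q.mean(0).round(4),[np.linalg.norm(Q[k]-Q[k-1]).round(3) for k in range(4)])
for nm,box in(("jar",(205,175,245,208)),("spanner",(300,165,366,198)),("vblock",(392,175,422,205))):
    x0,y0,x1,y1=box;print(nm,"mean diff",np.abs(j0[y0:y1,x0:x1].astype(int)-j1[y0:y1,x0:x1]).mean().round(2))
E
```

```text
tailL [-0.0891  0.0152] 0.0234
tailR [-0.0894 -0.0201] 0.0256
roofFL [-0.0375  0.0468] 0.0594
roofFR [-0.0379 -0.048 ] 0.0594
target [ 0.0212 -0.0022] rib [-0.0183 -0.0007]
mat [0.5724 0.3663]
lid [0.5738 0.3641] [np.float64(0.161), np.float64(0.224), np.float64(0.162), np.float64(0.222)]
jar mean diff 1.17
spanner mean diff 1.15
vblock mean diff 1.16
```

```bash
python3 -c "
from rig import manip
print(manip.sign_off())"
```

```text
the job is handed in; nothing more can be done
None
```

The job is done and handed in at about 31.6 s of the 72 s. I flipped both clips off with the lid on, then laid the lid on the mat handle up. I moved the master by its rib to the bare granite and let go, then took it by its tail and slid it into the tunnel to the stop.

What the last checks showed:
- **Master:** pushing harder near the end raised the force from 8 to 14 N with no more movement, so it is against the stop. After release, the tail end measured 89 mm in front of the comparator origin (90 mm expected). Its top was 23–26 mm above the granite (26 mm expected), and it sat within about 2 mm of the tunnel's centre line.
- **Lid:** its centre is within about 2.6 mm of the mat's centre, and it lies flat.
- **Clips:** both still hang fully off.
- **Bystanders:** the jar, spanner and V-block look unchanged between the first and last top pictures.

**Disagreement:** judged against the tunnel's front edge, the tail sticks out about 51.5 mm instead of 50 mm. The 2 mm camera calibration error covers this, so I relied on the hard stop.

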